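Refit the elements and bowls of two compressed-air filters

TASK

Put the two spray-gun air filters back together: first stand each filter element upright on its own head, the large one on the large head and the small one on the small head, then put each metal bowl, mouth down, over the element on the head of its size and lock it with a clockwise turn (seen from above) until its ears stand over the lock tabs. Leave the grey cup, the jar and the roll of tape where they are.

Things in the scene. Friction and masses are not known exactly. Their poses are not given: they have to be found in the camera images.
- head_large_seat (a point): Large bare-metal filter head, fixed, neck up. Point: on the upright neck axis at the neck's flat top, 60 mm above the bench; a brass spigot 14 mm across, 14 mm tall rises from it. Neck 40 mm across, with two bayonet lugs over the tabs. Shoulder 66 mm across, 18 mm below the point, with two lock tabs along own +x and -x (ends 40 mm from axis). Block 60 mm wide, brass ports along own y.
- head_small_seat (a point): Small filter head of the same make, fixed, neck up. Point: on the neck axis at the neck's flat top, 54 mm above the bench; a brass spigot 8.4 mm across, 14 mm tall rises from it. Neck 26 mm across, with two bayonet lugs. Shoulder 52 mm across, 18 mm below the point, lock tabs along own +x and -x (ends 33 mm from axis). Block 44 mm wide, brass ports along own y.
- element_large_center (a point): Large filter element: pale pleated tube with black end rings, 36 mm across, 48 mm tall, bore 19 mm, both ends alike, standing upright. The point is its centre, half-way up; z is its axis.
- element_small_center (a point): Small filter element, likewise, 25 mm across, 36 mm tall, bore 13.4 mm. The point is its centre, half-way up; z is its axis.
- bowl_large_center (a point): Large bowl: dark metal, mouth down, 77 mm tall plus 12 mm nipple. Point: on axis, 38.5 mm above the mouth. Body 53 mm across; below 26 mm a skirt, 61 mm, with ears at own +x and -x (78 mm over both). Inside 72 mm deep, 46 mm wide, 44 mm between mouth lugs. Goes down onto the shoulder only with ears 40 to 115 deg anticlockwise of the tabs (75 best); then clockwise to its stop. Either ear first.
- bowl_small_center (a point): Small bowl: dark metal, mouth down, 65 mm tall plus 12 mm nipple. Point: on axis, 32.5 mm above the mouth. Body 40 mm across; below 26 mm a skirt, 47 mm, with ears at own +x and -x (64 mm over both). Inside 60 mm deep, 33 mm wide, 30 mm between mouth lugs. Goes down onto the shoulder only with ears 45 to 115 deg anticlockwise of the tabs (75 best); then clockwise to its stop. Either ear first.
- viscosity_cup: Plain light grey conical cup standing mouth down, 55 mm across and 63 mm tall, without ears. Not part of the filters; leave it. Origin at the centre of its underside.
- jar: Glass jar with yellow lid, 62 mm across, 78 mm tall; leave it. Origin at the centre of its underside.
- tape_black: Roll of black tape, 66 mm across, 19 mm high, lying flat; leave it. Origin at the centre of its underside.
Mind the look-alikes: they are no part of the job. Leave any blue look-alike of the part that bears element_small_center alone.

How it is judged:
By the outcome, as a careful person would: the job done as asked, in the order asked, and still so for the second after the job is handed in, with the robot touching nothing.
It also fails if it takes over 125 s, if anything falls off the work surface, if the arm or the gripper's body presses on something with over 40 N, if the wrist force passes 120 N, or if a joint passes its speed limit or range.

ROBOT

A 6-joint arm with a two-finger parallel gripper is mounted at the origin on a cart in front of the work surface, level with it; the furniture and walls round the work are solid. World frame = base frame: x ahead of the robot, y to its left, z up, the work surface at z = 0. Lengths are in mm, angles in degrees, forces in N, time in s.
With the tool pointing down it reaches from about 350 to 850 mm from the base axis. Payload 8.1 kg.
Tool frame: the origin (TCP) lies at the very end of the fingers, on their centre line; the grasp point (between the pads) lies 19 mm behind it; z points along the fingers, y is the direction in which the jaws open and shut (so a half turn about z gives the same grasp; the last joint's range is limited). The gripper opens to 85 mm and grips with 20 to 120 N. Pads are 22 mm wide; open, the fingers measure 114 mm over their backs; the gripper's body (76 mm by 85 mm) begins 54 mm behind the grasp point. The pads swing forward as they close: fully open they stand 13 mm farther back than shut.
Start: joints at [66.727, 7.471, 85.268, -0, 87.261, -4.893], TCP at [189.174, 569.402, 231.292] pointing down, gripper open.
Joint ranges: [-169.43, 169.43], [-51.17, 129.36], [1.28, 143.12], [-76.62, 256.62], [0, 156.53], [-152.29, 152.29]. Speed limits (degrees/s): [136.94, 136.94, 159.86, 180, 180, 180].

INTERFACE

Orientations are given as [roll, pitch, yaw] about the fixed x, y, z axes, in that order (R = Rz(yaw) Ry(pitch) Rx(roll)).
In Python, from bench import r gives the robot as it stands.
- The arm moves only by the shell command python3 -m crank 'ROWS' [OPENING] [FORCE]. ROWS is JSON, a list that holds one entry, the list of rows, each a list of 6 numbers: the shift along the tool's x, y, z in m, then the turn, a rotation vector about the tool's x, y, z in rad. A call has 1 to 10 rows; each row is the pose to reach, as a shift and turn from the pose measured when the call began, along the tool's axes at that moment; what a row does not reach only later rows make up. A row lasts 1/8 s, in which the tool goes at most 62.5 mm and 10.7 degrees, less where a joint would pass 70% of its speed; a pose out of reach is approached as far as the arm can. A call with a gripper value outside its range is refused whole. OPENING is the closure, from 0 (fully open) to 1 (shut), set as the call begins (- or left out, the last holds). The fingers move at their own pace and stop on an object; FORCE is the grip in N (left out, the last holds). Time passes only in rows, so rows that repeat a pose let the fingers close. It gives the time, the measured TCP pose, the force and the opening at its end, in the units of the state.
- r.sense(): the state, without advancing time (a new reading comes with each control period).
- r.snapshot(name): name is "scene" or "side" or "wrist"; returns (picture, depth): 480x640x3 uint8, blue, green, red; 480x640 float32, mm along the optical axis (not along the pixel's ray), 0 where there is no reading.
- r.get_calibration(name): a dict with "mtx" (3x3 intrinsics, pixels), "cam_to_world" (4x4, takes a point from camera to world coordinates). Camera axes: x right, y down, z forward; pixel columns grow to the right and rows downward; lengths in mm; the calibration is good to about 2 mm. A picture is of the moment at which its call begins: read the wrist's pose just before it. get_calibration takes no time and is no camera call; for the wrist camera it gives the pose at the moment of the call.
- r.hand_in(): hands the job in, once; it reports no verdict.
Trained networks look in the newest picture that a camera, given by its name, has taken for a name from the list of things; names that differ only in an ending like _2 or _b are one class to them, and where a whole thing is asked for, a point or a joint stands for the part that bears it (a point fixed in the world has none). Each returns a list of dicts, best first, with "conf" (0 to 1); they miss things now and then, are a little off and sometimes report something else, mostly with a low value. They report only what shows in the picture. A call takes as long as a camera call. They do not tell look-alikes from the thing itself.
- r.look_for(thing, camera): "extent" ([left, top, right, bottom] in pixels, round what is visible of it).
- r.landmark_of(thing, camera): "pixel" ([column, row] in pixels: a listed point, or the origin of a listed thing).
The state is a dict: "time": time; "joint_pos": joint angles; "qd": joint speeds; "joint_efforts": joint torques, N m; "tool_pos": TCP position; "tcp_rot": TCP orientation; "ft_force": force on the tool from outside, world axes, zero at the start; "wrist_torque": the same for the moment, N m; "finger_gap": finger opening in mm.
Only numpy, scipy, OpenCV 4.12 (cv2) and the standard library are available. Lean on these libraries where they do the work, as an engineer would, in place of code of your own. Each camera call takes 0.05 s, during which the arm holds its last target.

## Working session

There is one attempt and no reset: what is moved stays moved. The work goes in short steps, Python scripts to look and compute and a shell command to move; the robot and the scene stay as the last step left them, time stands still between calls to the robot, and variables do not carry over. Pictures are saved under pics/ and viewed, and the job is handed in when it is done.

```bash
ls; mkdir -p pics; python3 - <<'E'
from bench import r
import cv2
s=r.sense();print({k:s[k] for k in ('time','tool_pos','tcp_rot','finger_gap','ft_force')})
for c in ("scene","side","wrist"):
    p,d=r.snapshot(c);cv2.imwrite(f"pics/{c}0.png",p)
    k=r.get_calibration(c);print(c,k['mtx'].tolist() if hasattr(k['mtx'],'tolist') else k['mtx']);print(k['cam_to_world'])
E
```

```text
pics
{'time': 0.0, 'tool_pos': array([188.94311305, 568.88330526, 230.22641323]), 'tcp_rot': array([-1.79892976e+02, -8.36442382e-03,  1.61621370e+02]), 'finger_gap': 85.13579601078216, 'ft_force': array([-0.00111477,  0.21011478, -0.54713899])}
scene [[442.73063114270025, 0.0, 325.3847716651791], [0.0, 442.73063114270025, 239.8959638677132], [0.0, 0.0, 1.0]]
[[ 6.64137958e-01 -5.30324181e-01  5.26950696e-01  1.09630797e+02]
 [-7.47506386e-01 -4.59310303e-01  4.79862739e-01 -2.84388281e+02]
 [-1.24489304e-02 -7.12594070e-01 -7.01466118e-01  7.10691479e+02]
 [ 0.00000000e+00  0.00000000e+00  0.00000000e+00  1.00000000e+00]]
side [[526.1432145991971, 0.0, 319.94440155681673], [0.0, 526.1432145991971, 236.8957750168875], [0.0, 0.0, 1.0]]
[[ 9.82832727e-01 -5.45288139e-02  1.76256740e-01  3.66499595e+02]
 [-1.84063562e-01 -3.55377333e-01  9.16421058e-01 -9.26036719e+02]
 [ 1.26662968e-02 -9.33131052e-01 -3.59313241e-01  4.71655529e+02]
 [ 0.00000000e+00  0.00000000e+00  0.00000000e+00  1.00000000e+00]]
wrist [[409.7377734686444, 0.0, 317.34344773525936], [0.0, 409.7377734686444, 233.6109038988961], [0.0, 0.0, 1.0]]
[[ 3.15570090e-01  9.09258715e-01  2.71411326e-01  1.19144597e+02]
 [ 9.48901458e-01 -3.02011595e-01 -9.15151345e-02  5.92645943e+02]
 [-1.24156624e-03  2.86422042e-01 -9.58102746e-01  3.73904189e+02]
 [ 0.00000000e+00  0.00000000e+00  0.00000000e+00  1.00000000e+00]]
```

View pics/scene0.png

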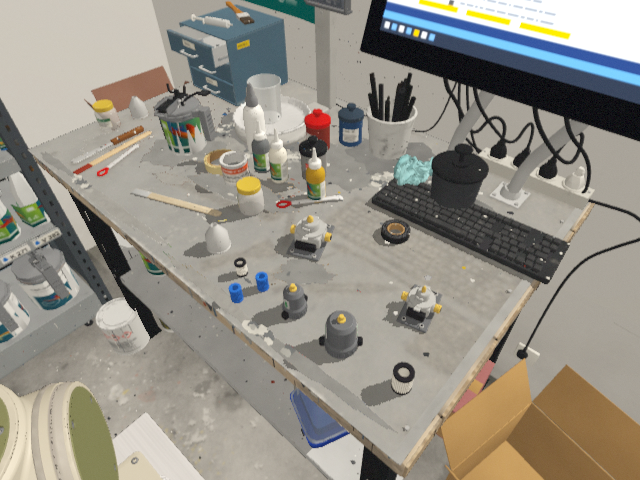

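View pics/side0.png

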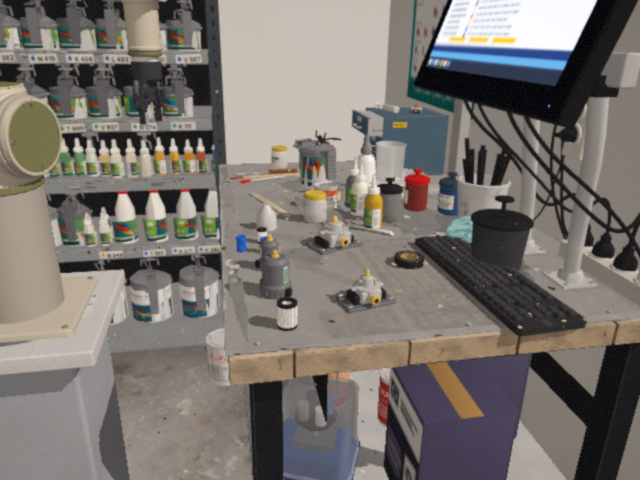

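View pics/wrist0.png

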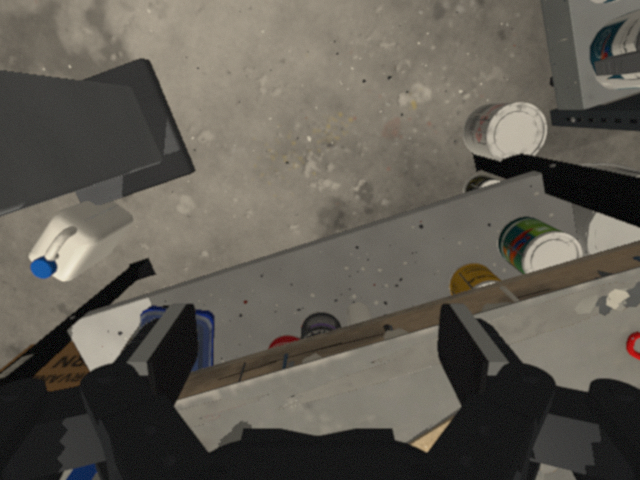

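```bash
cat > h.py <<'E'
import numpy as np, cv2
from bench import r
def ray(cal,px):
    K=np.array(cal['mtx']);T=np.array(cal['cam_to_world'])
    d=T[:3,:3]@np.linalg.solve(K,[px[0],px[1],1.0]);return T[:3,3],d
def onz(cal,px,z):
    o,d=ray(cal,px);return o+d*(z-o[2])/d[2]
def proj(cal,P):
    K=np.array(cal['mtx']);T=np.linalg.inv(np.array(cal['cam_to_world']))
    q=(T[:3,:3]@np.asarray(P).T).T+T[:3,3];q=(K@q.T).T;return q[:,:2]/q[:,2:]
def cloud(cal,dep):
    K=np.array(cal['mtx']);T=np.array(cal['cam_to_world'])
    v,u=np.mgrid[0:480,0:640];x=(u-K[0,2])/K[0,0]*dep;y=(v-K[1,2])/K[1,1]*dep
    P=np.stack([x,y,dep],-1)@T[:3,:3].T+T[:3,3];P[dep==0]=np.nan;return P
Z=dict(head_large_seat=60,head_small_seat=54,element_large_center=24,element_small_center=18,bowl_large_center=38.5,bowl_small_center=32.5)
def st():
    s=r.sense();print('t',round(s['time'],2),'pos',np.round(s['tool_pos'],1),'rot',np.round(s['tcp_rot'],2),'gap',round(s['finger_gap'],1),'F',np.round(s['ft_force'],1),'q',np.round(s['joint_pos'],0));return s
E
python3 - <<'E'
from h import *
for c in("scene","side"):
    cal=r.get_calibration(c)
    r.snapshot(c)
    for n,z in Z.items():
        for q in r.landmark_of(n,c)[:3]:
            print(c,n,round(q['conf'],2),np.round(q['pixel']),np.round(onz(cal,q['pixel'],z)))
st()
E
```

```text
scene head_large_seat 0.91 [311. 222.] [620. 222.  60.]
scene head_small_seat 0.93 [422. 291.] [619. -64.  54.]
scene head_small_seat 0.4 [312. 218.] [636. 232.  54.]
scene element_large_center 0.81 [399. 376.] [ 463. -124.   24.]
scene element_small_center 0.72 [236. 292.] [401. 225.  18.]
scene element_small_center 0.67 [240. 267.] [451. 270.  18.]
scene element_small_center 0.51 [262. 280.] [457. 209.  18.]
scene bowl_large_center 0.95 [342. 331.] [460.  -0.  38.]
scene bowl_small_center 0.56 [295. 298.] [462. 118.  32.]
side head_large_seat 0.85 [333. 223.] [616. 210.  60.]
side head_small_seat 0.73 [368. 276.] [621. -74.  54.]
side head_small_seat 0.39 [264. 229.] [453. 206.  54.]
side element_large_center 0.89 [285. 314.] [ 460. -138.   24.]
side element_small_center 0.67 [264. 236.] [456. 259.  18.]
side element_small_center 0.63 [244. 243.] [407. 218.  18.]
side element_small_center 0.5 [266. 246.] [455. 192.  18.]
side bowl_large_center 0.91 [276. 270.] [460.  15.  38.]
side bowl_small_center 0.65 [270. 256.] [456. 102.  32.]
t 0.85 pos [189.2 569.4 231.3] rot [180.     0.   161.62] gap 85.7 F [-0.1 -0.1 -0.9] q [67.  7. 85. -0. 87. -5.]
```

```bash
python3 - <<'E'
import cv2
a=cv2.imread('pics/scene0.png')[190:420,190:470]
cv2.imwrite('pics/scene0c.png',cv2.resize(a,None,fx=2.6,fy=2.6,interpolation=cv2.INTER_CUBIC))
E
```

```text
(no output)
```

View pics/scene0c.png

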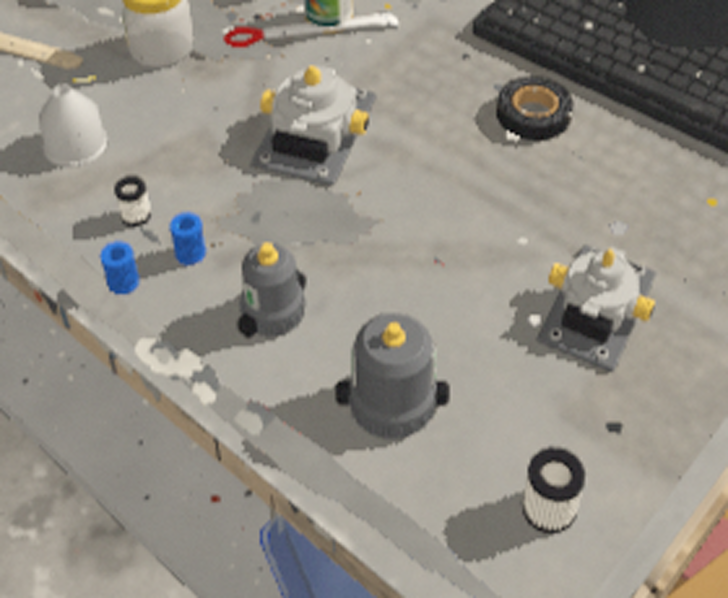

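```bash
python3 -m crank '[[[-0.513,-0.356,-0.069,0,0,-0.321],[-0.513,-0.356,-0.069,0,0,-0.321],[-0.513,-0.356,-0.069,0,0,-0.321],[-0.513,-0.356,-0.069,0,0,-0.321],[-0.513,-0.356,-0.069,0,0,-0.321],[-0.513,-0.356,-0.069,0,0,-0.321],[-0.513,-0.356,-0.069,0,0,-0.321],[-0.513,-0.356,-0.069,0,0,-0.321],[-0.513,-0.356,-0.069,0,0,-0.321],[-0.513,-0.356,-0.069,0,0,-0.321]]]' 0
python3 -m crank '[[[0,0,0,0,0,0],[0,0,0,0,0,0]]]'
cat > look.py <<'E'
import sys
from h import *
tag=sys.argv[1]; names=sys.argv[2:]
st();cal=r.get_calibration('wrist');p,d=r.snapshot('wrist')
cv2.imwrite(f'pics/{tag}.png',p);np.savez(f'{tag}.npz',p=p,d=d,mtx=cal['mtx'],T=cal['cam_to_world'])
for n in names:
    for q in r.landmark_of(n,'wrist')[:3]:
        print(n,round(q['conf'],2),np.round(q['pixel'],1),np.round(onz(cal,q['pixel'],Z[n]),1))
E
python3 look.py w1 head_large_seat head_small_seat element_large_center element_small_center bowl_large_center bowl_small_center
```

```text
time: 2.1
tool_pos: [561.9, 71.8, 300.3]
tcp_rot: [180.0, 0.0, -180.0]
ft_force: [1.3, 1.7, -0.8]
finger_gap: 85.3
time: 2.35
tool_pos: [561.8, 71.7, 300.1]
tcp_rot: [180.0, 0.0, 179.9]
ft_force: [-0.3, -0.1, -0.2]
finger_gap: 85.4
t 2.35 pos [561.8  71.7 300.1] rot [1.7996e+02 1.0000e-02 1.7994e+02] gap 85.4 F [-0.3 -0.1 -0.2] q [  2.   1.  85.   0.  94. -88.]
head_large_seat 0.74 [472.9 254.2] [624.5 226.7  60. ]
head_small_seat 0.86 [176.1 249.4] [621.  -69.4  54. ]
element_large_center 0.74 [103.8  81.2] [ 460.4 -132.7   24. ]
element_small_center 0.94 [479.3  14.9] [402.3 224.   18. ]
element_small_center 0.73 [455.3  74.7] [454.5 206.6  18. ]
bowl_large_center 0.98 [238.9  77.9] [ 4.587e+02 -1.000e-01  3.850e+01]
bowl_small_center 0.94 [362.4  77. ] [457.6 114.9  32.5]
bowl_small_center 0.74 [106.3  83.3] [ 462.9 -126.5   32.5]
```

View pics/w1.png

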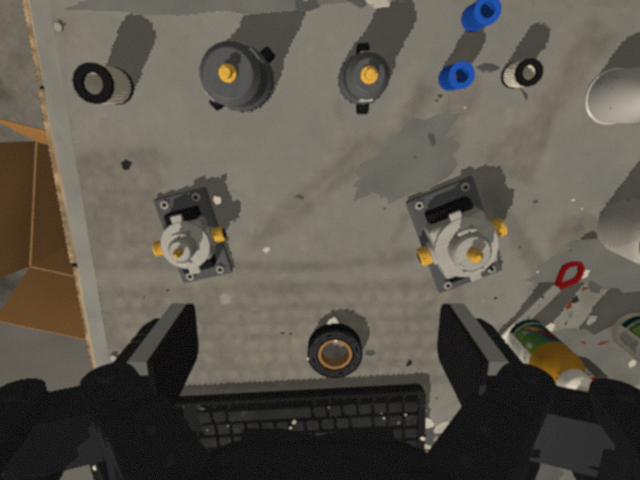

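```bash
cat > fit.py <<'E'
import sys
from h import *
from scipy.optimize import least_squares
f=np.load(sys.argv[1]+'.npz');cal=dict(mtx=f['mtx'],cam_to_world=f['T']);P=cloud(cal,f['d']);
def near(x,y,rad):return P[(np.hypot(P[...,0]-x,P[...,1]-y)<rad)]
print('bench z',np.nanmedian(near(540,70,30)[:,2]))
for n,x,y,rad,bands in [('HL',622,221,38,[(66,80),(50,66),(37,46)]),('HS',620,-70,30,[(60,74),(45,60),(31,40)]),('EL',460,-132,30,[(44,53)]),('ES',452,264,22,[(32,41)]),('BL',459,3,42,[(80,95),(70,80)]),('BS',458,114,34,[(68,82),(58,68)])]:
    Q=near(x,y,rad)
    h,e=np.histogram(Q[:,2],bins=np.arange(-4,100,4));print(n,dict((int(a),int(b)) for a,b in zip(e,h) if b>5))
    for lo,hi in bands:
        b=Q[(Q[:,2]>lo)&(Q[:,2]<hi)]
        if len(b)>5:
            c,rr=cv2.minEnclosingCircle(b[:,:2].astype(np.float32))
            print('  band',lo,hi,len(b),'mean',np.round(b.mean(0),1),'mec',np.round(c,1),round(rr,1))
E
python3 fit.py w1
python3 - <<'E'
import cv2
a=cv2.imread('pics/w1.png')
h=lambda s:cv2.resize(s,(390,390),interpolation=cv2.INTER_CUBIC)
import numpy as np
t=np.hstack([h(a[180:300,130:250]),h(a[165:305,395:535])])
b=cv2.resize(a[0:130,60:620],(780,181),interpolation=cv2.INTER_CUBIC)
cv2.imwrite('pics/w1c.png',np.vstack([t,b]))
E
```

```text
bench z 382.95843780221844
HL {-4: 15, 0: 38, 4: 175, 8: 16, 12: 20, 16: 24, 20: 102, 24: 305, 28: 145, 32: 199, 36: 232, 40: 1546, 44: 123, 48: 47, 52: 199, 56: 370, 60: 648, 64: 29, 68: 86, 72: 63}
  band 66 80 168 mean [621.6 224.7  71.4] mec [622.7 226.2] 7.1
  band 50 66 1254 mean [620.  223.4  59.1] mec [622.6 225.9] 24.9
  band 37 46 1827 mean [616.4 220.3  42.3] mec [621.8 222.2] 37.7
HS {4: 73, 8: 8, 12: 22, 16: 20, 20: 78, 24: 188, 28: 87, 32: 326, 36: 897, 40: 37, 44: 55, 48: 211, 52: 317, 56: 23, 60: 25, 64: 30, 68: 12}
  band 60 74 67 mean [621.2 -64.8  65.2] mec [622.  -65.8] 4.1
  band 45 60 601 mean [620.  -64.   52.2] mec [622.3 -65.3] 18.1
  band 31 40 1245 mean [617.  -63.6  36.4] mec [619.8 -69.3] 29.8
EL {-4: 420, 0: 954, 4: 109, 8: 66, 12: 70, 16: 100, 20: 97, 24: 105, 28: 121, 32: 115, 36: 120, 40: 81, 44: 320, 48: 739}
  band 44 53 1059 mean [ 463.2 -130.9   48.4] mec [ 463.  -131.5] 18.2
ES {-4: 191, 0: 763, 4: 84, 8: 54, 12: 66, 16: 66, 20: 70, 24: 83, 28: 57, 32: 159, 36: 351}
  band 32 41 510 mean [453.6 268.8  36.3] mec [454.1 269.6] 13.0
BL {-4: 536, 0: 1357, 4: 27, 8: 38, 12: 48, 16: 127, 20: 332, 24: 191, 28: 31, 32: 24, 36: 28, 40: 31, 44: 32, 48: 31, 52: 32, 56: 35, 60: 70, 64: 58, 68: 329, 72: 597, 76: 1981, 80: 147, 84: 10, 88: 104}
  band 80 95 261 mean [458.1  -0.9  84.8] mec [458.3   2.2] 15.5
  band 70 80 2829 mean [457.8  -0.7  76.3] mec [457.7  -1.8] 26.2
BS {-4: 356, 0: 1007, 4: 11, 8: 23, 12: 19, 16: 125, 20: 270, 24: 124, 28: 14, 32: 15, 36: 10, 40: 19, 44: 15, 48: 50, 52: 28, 56: 230, 60: 417, 64: 787, 68: 140, 72: 8, 76: 90}
  band 68 82 238 mean [458.4 116.2  72.7] mec [458.7 117.3] 8.1
  band 58 68 1376 mean [458.4 115.8  63.7] mec [458.2 116.7] 19.6
```

View pics/w1c.png

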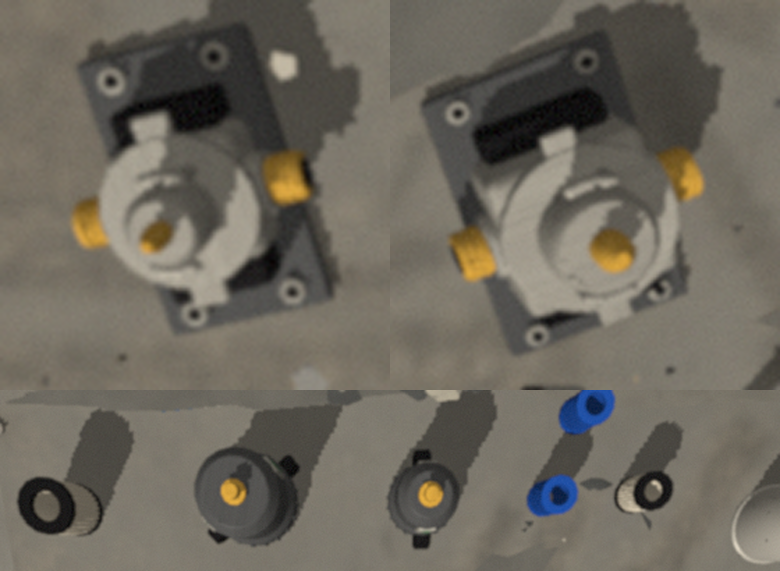

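```bash
python3 -m crank '[[[0.099,-0.203,0.18,0,0,0],[0.099,-0.203,0.18,0,0,0],[0.099,-0.203,0.18,0,0,0],[0.099,-0.203,0.18,0,0,0],[0.099,-0.203,0.18,0,0,0],[0.099,-0.203,0.18,0,0,0],[0.099,-0.203,0.18,0,0,0]]]' 0.3
python3 look.py w2 element_large_center
cat > near.py <<'E'
import sys
from h import *
f=np.load(sys.argv[1]+'.npz');cal=dict(mtx=f['mtx'],cam_to_world=f['T']);P=cloud(cal,f['d'])
x,y,rad=map(float,sys.argv[2:5])
for i in range(5,len(sys.argv),2):
    lo,hi=float(sys.argv[i]),float(sys.argv[i+1])
    b=P[(np.hypot(P[...,0]-x,P[...,1]-y)<rad)&(P[...,2]>lo)&(P[...,2]<hi)]
    c,rr=cv2.minEnclosingCircle(b[:,:2].astype(np.float32));print(lo,hi,len(b),'med',np.round(np.median(b,0),1),'mec',np.round(c,1),round(rr,1))
E
python3 near.py w2 463 -131.5 25 44 53
```

```text
time: 3.58
tool_pos: [463.8, -129.9, 121.2]
tcp_rot: [180.0, 0.1, -179.9]
ft_force: [0.5, 0.3, 0.5]
finger_gap: 59.5
t 3.58 pos [ 463.8 -129.9  121.2] rot [ 1.7999e+02  1.4000e-01 -1.7991e+02] gap 59.5 F [0.5 0.3 0.5] q [ -22.   -7.  111.    0.   75. -112.]
element_large_center 0.75 [311.2 232.3] [ 461.5 -133.2   24. ]
44.0 53.0 2357 med [ 462.4 -131.9   48.7] mec [ 463.2 -132. ] 17.9
```

View pics/w2.png

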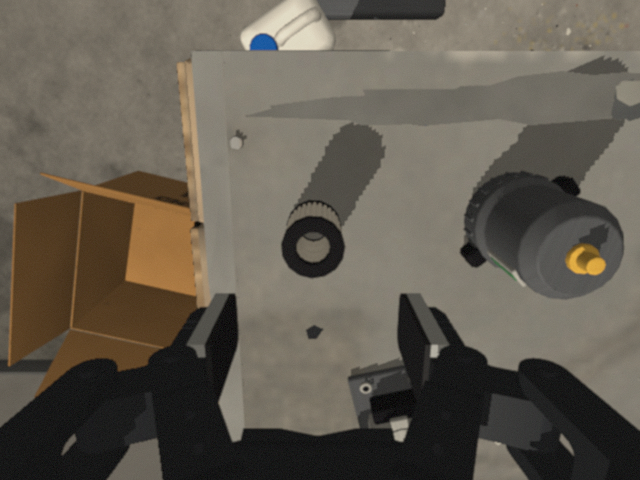

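```bash
python3 -m crank '[[[0.0006,-0.0021,0.06,0,0,0],[0.0006,-0.0021,0.095,0,0,0],[0.0006,-0.0021,0.109,0,0,0],[0.0006,-0.0021,0.109,0,0,0],[0.0006,-0.0021,0.109,0,0,0]]]' 0.3 40
python3 -m crank '[[[0,0,0,0,0,0],[0,0,0,0,0,0],[0,0,0,0,0,0],[0,0,0,0,0,0],[0,0,0,0,0,0]]]' 1 40
```

```text
time: 4.3
tool_pos: [465.9, -132.3, 14.7]
tcp_rot: [-179.9, 0.4, -179.8]
ft_force: [-0.6, -0.3, 0.7]
finger_gap: 59.6
time: 4.92
tool_pos: [467.5, -132.8, 16.8]
tcp_rot: [-179.9, 0.5, -179.8]
ft_force: [-1.5, 1.6, 8.5]
finger_gap: 34.9
```

```bash
python3 -c "
from h import *
s=st();print(s['wrist_torque'],s['qd'],s['joint_pos'])"; python3 look.py w3
```

```text
t 4.92 pos [ 467.5 -132.8   16.8] rot [-179.85    0.54 -179.82] gap 34.9 F [-1.5  1.6  8.5] q [ -22.    2.  115.    0.   63. -112.]
[ 0.22317956  0.24923068 -0.0412649 ] [-0.02701656 -0.00798193  0.01139433 -0.02810797  0.04291145 -0.00935866] [-2.19579966e+01  2.19220364e+00  1.14717588e+02  7.89053886e-02
  6.25313850e+01 -1.12177080e+02]
t 4.92 pos [ 467.5 -132.8   16.8] rot [-179.85    0.54 -179.82] gap 34.9 F [-1.5  1.6  8.5] q [ -22.    2.  115.    0.   63. -112.]
```

View pics/w3.png

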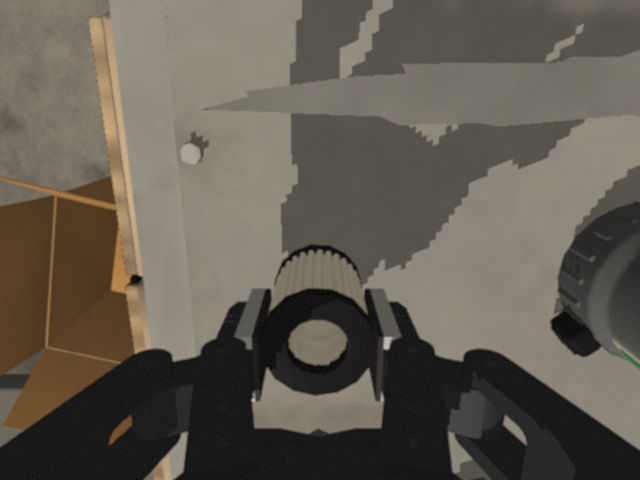

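```bash
python3 -m crank '[[[0,0,-0.04,0,0,0],[0,0,-0.1,0,0,0],[0,0,-0.12,0,0,0],[0,0,-0.12,0,0,0],[0,0,-0.12,0,0,0]]]'; python3 look.py w4
```

```text
time: 5.6
tool_pos: [465.7, -132.3, 135.6]
tcp_rot: [-179.9, 0.5, -179.8]
ft_force: [0.1, -0.2, -1.3]
finger_gap: 34.9
t 5.6 pos [ 465.7 -132.3  135.6] rot [-179.89    0.46 -179.82] gap 34.9 F [ 0.1 -0.2 -1.3] q [ -22.   -7.  110.    0.   77. -112.]
```

View pics/w4.png

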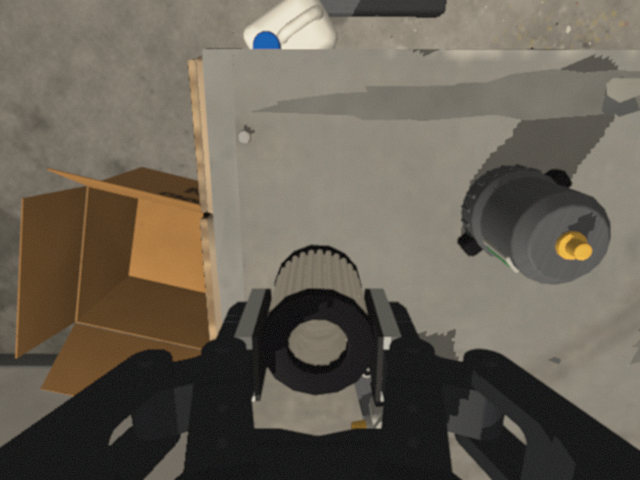

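```bash
python3 near.py w4 465.7 -132.3 25 155 172; python3 near.py w4 465.7 -132.3 22 145 180
```

```text
155.0 172.0 10294 med [ 458.6 -131.9  167.2] mec [ 461.6 -132.3] 23.4
145.0 180.0 12947 med [ 460.1 -132.2  167.2] mec [ 465.2 -132. ] 22.0
```

```bash
python3 near.py w4 463 -132.3 19 165.5 169 166 168.5;python3 near.py w4 463 -132.3 30 165.5 169; python3 - <<'E'
from h import *
f=np.load('w4.npz');cal=dict(mtx=f['mtx'],cam_to_world=f['T']);P=cloud(cal,f['d'])
m=((P[...,2]>165)&(P[...,2]<170)).astype(np.uint8)*255
cv2.imwrite('pics/m4.png',m)
print(proj(cal,np.array([[463.2,-132.3,167],[465.7,-132.3,167],[465.7,-132.3,135.6]])))
E
```

```text
165.5 169.0 6802 med [ 460.5 -132.2  167.5] mec [ 463.  -132.3] 19.0
166.0 168.5 6415 med [ 460.6 -132.2  167.5] mec [ 463.  -132.3] 19.0
165.5 169.0 7336 med [ 459.1 -131.9  167.5] mec [ 457.7 -132.3] 29.4
[[315.72069331 350.07540939]
 [315.70759485 357.02607199]
 [316.15314695 309.76459052]]
```

View pics/m4.png

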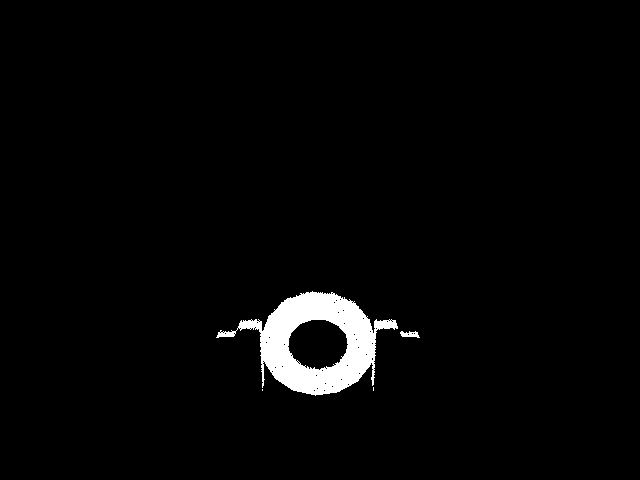

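```bash
python3 - <<'E'
from h import *
f=np.load('w4.npz');cal=dict(mtx=f['mtx'],cam_to_world=f['T'])
m=cv2.imread('pics/m4.png',0)
n,l,s,c=cv2.connectedComponentsWithStats(255-m)
for i in range(n):print(s[i],c[i])
for px in [(318.5,344)]:print(onz(cal,px,167.4))
E
```

```text
[ 216  291  204  105 7772] [317.29117344 342.00913536]
[     0      0    640    480 297138] [319.57057327 236.01493246]
[340 299   1   1   1] [340. 299.]
[336 300   1   1   1] [336. 300.]
[334 302   1   1   1] [334. 302.]
[343 310   1   1   1] [343. 310.]
[338 312   1   1   1] [338. 312.]
[363 318   1   1   1] [363. 318.]
[ 288  320   60   50 2251] [317.53087517 343.73922701]
[387 321   1   1   1] [387. 321.]
[257 322   1   1   1] [257. 322.]
[344 323   1   1   1] [344. 323.]
[376 328   1   1   1] [376. 328.]
[370 331   1   1   1] [370. 331.]
[225 333   1   1   1] [225. 333.]
[412 333   1   1   1] [412. 333.]
[414 333   1   1   1] [414. 333.]
[354 334   1   1   1] [354. 334.]
[408 334   1   1   1] [408. 334.]
[269 337   1   1   1] [269. 337.]
[356 339   1   1   1] [356. 339.]
[266 342   1   1   1] [266. 342.]
[372 343   1   1   1] [372. 343.]
[284 344   1   1   1] [284. 344.]
[358 347   1   1   1] [358. 347.]
[366 354   1   1   1] [366. 354.]
[372 358   1   2   2] [372.  358.5]
[347 365   1   1   1] [347. 365.]
[275 367   1   1   1] [275. 367.]
[282 366   1   1   1] [282. 366.]
[272 371   1   1   1] [272. 371.]
[322 370   1   1   1] [322. 370.]
[359 373   1   1   1] [359. 373.]
[316 375   1   1   1] [316. 375.]
[341 379   1   1   1] [341. 379.]
[325 383   1   1   1] [325. 383.]
[348 384   1   1   1] [348. 384.]
[332 386   1   1   1] [332. 386.]
[317 388   1   1   1] [317. 388.]
[314 390   1   1   1] [314. 390.]
[324 390   1   1   1] [324. 390.]
[ 460.78292235 -131.44252627  167.4       ]
```

```bash
python3 -m crank '[[[-0.162,0.358,-0.014,0,-0.008,0.003],[-0.162,0.358,-0.014,0,-0.008,0.003],[-0.162,0.358,-0.014,0,-0.008,0.003],[-0.162,0.358,-0.014,0,-0.008,0.003],[-0.162,0.358,-0.014,0,-0.008,0.003],[-0.162,0.358,-0.014,0,-0.008,0.003],[-0.162,0.358,-0.014,0,-0.008,0.003],[-0.162,0.358,-0.014,0,-0.008,0.003],[-0.162,0.358,-0.014,0,-0.008,0.003]]]'; python3 look.py w5 head_large_seat; python3 near.py w5 622 226 15 66 80; python3 near.py w5 622 226 40 50 66 37 46; python3 near.py w5 622 226 60 162 190
```

```text
time: 6.78
tool_pos: [625.2, 225.3, 148.0]
tcp_rot: [-179.9, 0.7, 180.0]
ft_force: [0.2, -0.5, -1.2]
finger_gap: 34.9
t 6.78 pos [625.2 225.3 148. ] rot [-179.85    0.72  179.98] gap 34.9 F [ 0.2 -0.5 -1.2] q [ 16.  20.  80.  -0.  80. -74.]
head_large_seat 0.81 [321.  236.6] [623.7 227.7  60. ]
66.0 80.0 351 med [620.  226.5  71.4] mec [622.6 226.3] 6.9
50.0 66.0 2567 med [614.3 224.8  60.3] mec [619.  226.5] 21.9
37.0 46.0 4278 med [608.9 226.6  42.6] mec [620.7 227.1] 38.7
162.0 190.0 14480 med [617.1 225.7 179.5] mec [617.5 227.4] 32.6
```

View pics/w5.png

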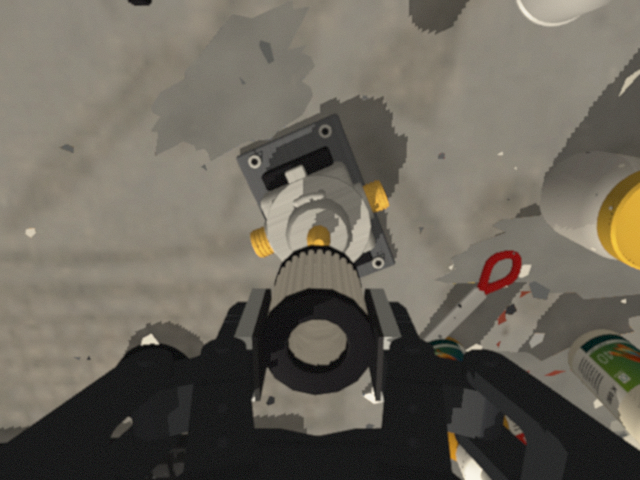

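```bash
python3 -m crank '[[[-0.002,0.0003,0.03,-0.002,0.004,0],[-0.002,0.0003,0.05,-0.002,0.004,0],[-0.002,0.0003,0.053,-0.002,0.004,0],[-0.002,0.0003,0.053,-0.002,0.004,0]]]'; python3 look.py w6
```

```text
time: 7.38
tool_pos: [628.4, 225.0, 96.3]
tcp_rot: [-180.0, 0.6, 179.9]
ft_force: [0.4, -0.0, -0.9]
finger_gap: 34.8
t 7.38 pos [628.4 225.   96.3] rot [-180.      0.57  179.91] gap 34.8 F [ 0.4 -0.  -0.9] q [ 15.  23.  82.  -0.  75. -74.]
```

View pics/w6.png

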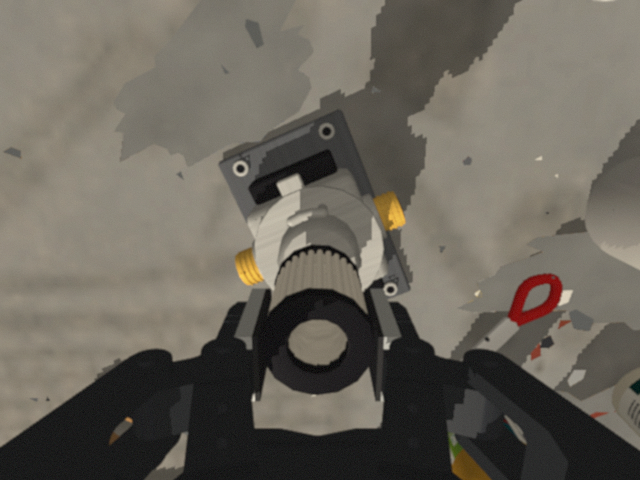

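```bash
python3 -m crank '[[[0.0008,0.0004,0.006,0,0,0],[0.0008,0.0004,0.012,0,0,0],[0.0008,0.0004,0.016,0,0,0],[0.0008,0.0004,0.019,0,0,0],[0.0008,0.0004,0.02,0,0,0],[0.0008,0.0004,0.02,0,0,0]]]'
```

```text
time: 8.18
tool_pos: [628.4, 225.6, 77.1]
tcp_rot: [180.0, 0.6, 179.9]
ft_force: [0.2, -0.8, 0.4]
finger_gap: 35.0
```

```bash
python3 -m crank '[[[0,0,0,0,0,0],[0,0,0,0,0,0],[0,0,0,0,0,0],[0,0,-0.01,0,0,0],[0,0,-0.06,0,0,0],[0,0,-0.1,0,0,0],[0,0,-0.1,0,0,0],[0,0,-0.1,0,0,0]]]' 0.35; python3 look.py w7;python3 near.py w7 622 226 25 102 112;python3 near.py w7 622 226 6 60 100
```

```text
time: 9.18
tool_pos: [627.3, 225.6, 177.4]
tcp_rot: [180.0, 0.7, 179.9]
ft_force: [0.2, -0.1, -0.2]
finger_gap: 55.2
t 9.18 pos [627.3 225.6 177.4] rot [179.98   0.67 179.92] gap 55.2 F [ 0.2 -0.1 -0.2] q [ 15.  19.  78.  -0.  83. -74.]
102.0 112.0 2518 med [623.8 226.5 108.6] mec [624.4 226.4] 18.1
60.0 100.0 22 med [626.4 226.6  72.9] mec [626.1 226.5] 2.6
```

View pics/w7.png

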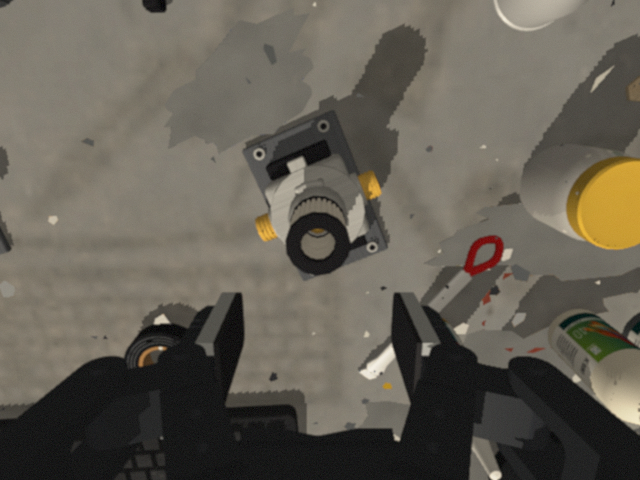

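```bash
python3 -m crank '[[[0.173,0.044,0,0,0.012,0],[0.173,0.044,0.0,0,0.012,0],[0.173,0.044,0.057,0,0.012,0],[0.173,0.044,0.057,0,0.012,0],[0.173,0.044,0.057,0,0.012,0],[0.173,0.044,0.057,0,0.012,0]]]' 0.5; python3 look.py w8 element_small_center;python3 near.py w8 454 269 20 32 41
```

```text
time: 9.98
tool_pos: [456.2, 269.8, 118.8]
tcp_rot: [180.0, 0.0, 179.9]
ft_force: [0.5, 0.9, 0.9]
finger_gap: 42.8
t 9.97 pos [456.2 269.8 118.8] rot [1.7996e+02 1.0000e-02 1.7989e+02] gap 42.8 F [0.5 0.9 0.9] q [ 25.   1. 104.   0.  75. -65.]
element_small_center 0.93 [316.5 230.6] [453.6 269.8  18. ]
element_small_center 0.72 [236.7 142.6] [400.1 223.5  18. ]
element_small_center 0.66 [213.3 233.2] [455.2 205.7  18. ]
32.0 41.0 1069 med [452.8 269.6  36.6] mec [453.3 269.5] 12.5
```

View pics/w8.png

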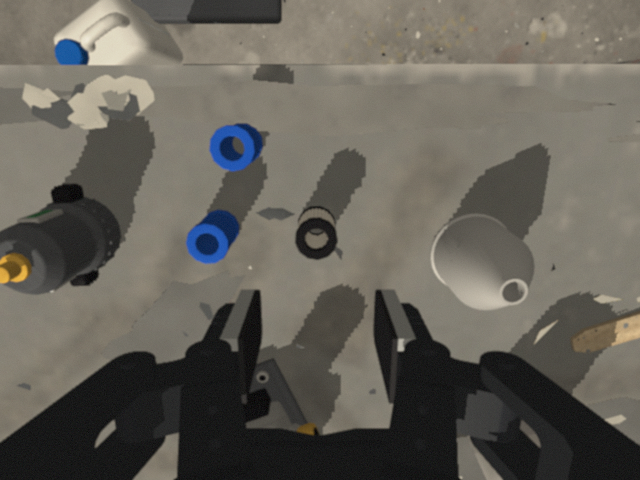

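```bash
python3 -m crank '[[[0.004,0,0.06,0,0,0],[0.004,0,0.095,0,0,0],[0.004,0,0.111,0,0,0],[0.004,0,0.111,0,0,0],[0.004,0,0.111,0,0,0],[0.004,0,0.111,0,0,0]]]' 0.5 40; python3 look.py w9
```

```text
time: 10.82
tool_pos: [454.0, 270.6, 9.9]
tcp_rot: [179.9, 0.2, 179.9]
ft_force: [0.6, 1.0, 1.0]
finger_gap: 42.7
t 10.82 pos [454.  270.6   9.9] rot [179.87   0.19 179.86] gap 42.7 F [0.6 1.  1. ] q [ 25.   9. 108.   0.  63. -65.]
```

View pics/w9.png

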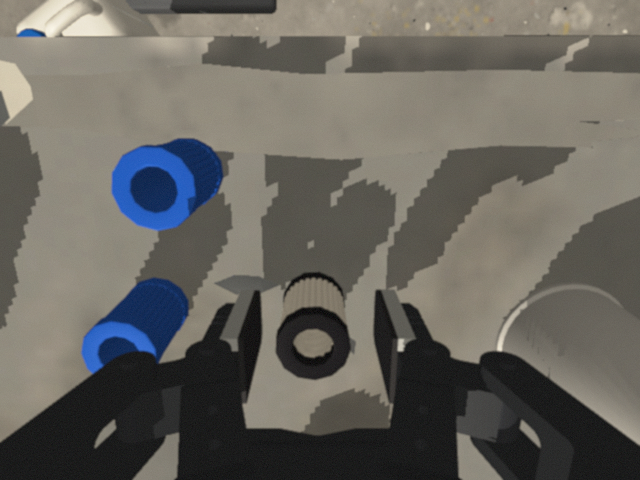

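```bash
python3 -m crank '[[[0,-0.001,0,0,0,0],[0,-0.001,0,0,0,0],[0,-0.001,0,0,0,0],[0,-0.001,0,0,0,0],[0,-0.001,0,0,0,0]]]' 1 40;  python3 -c "
from h import *
st()"; python3 -m crank '[[[0,0,-0.04,0,0,0],[0,0,-0.1,0,0,0],[0,0,-0.14,0,0,0],[0,0,-0.14,0,0,0],[0,0,-0.14,0,0,0]]]'; python3 look.py w10; python3 - <<'E'
from h import *
f=np.load('w10.npz');cal=dict(mtx=f['mtx'],cam_to_world=f['T']);P=cloud(cal,f['d'])
t=r.sense()['tool_pos']
b=P[(np.hypot(P[...,0]-t[0]+3,P[...,1]-t[1])<16)&(P[...,2]>t[2]-20)&(P[...,2]<t[2]+40)]
h,e=np.histogram(b[:,2]-t[2],bins=np.arange(-20,40,1));print([(int(a),int(c)) for a,c in zip(e,h) if c>150])
E
```

```text
time: 11.5
tool_pos: [454.3, 269.8, 10.6]
tcp_rot: [179.8, 0.2, 179.9]
ft_force: [-0.8, -0.8, 7.1]
finger_gap: 23.6
t 11.5 pos [454.3 269.8  10.6] rot [179.85   0.24 179.87] gap 23.6 F [-0.8 -0.8  7.1] q [ 25.   9. 108.   0.  63. -65.]
time: 12.12
tool_pos: [453.3, 269.2, 149.8]
tcp_rot: [179.9, 0.2, 179.9]
ft_force: [0.3, -0.4, -1.9]
finger_gap: 24.0
t 12.12 pos [453.3 269.2 149.8] rot [179.87   0.19 179.87] gap 24.0 F [ 0.3 -0.4 -1.9] q [ 25.  -1. 103.   0.  78. -65.]
[(12, 159), (13, 151), (14, 156), (15, 163), (17, 166), (18, 182), (19, 159), (22, 189), (23, 196), (24, 189), (25, 310), (26, 1430), (27, 1279), (38, 292)]
```

View pics/w10.png

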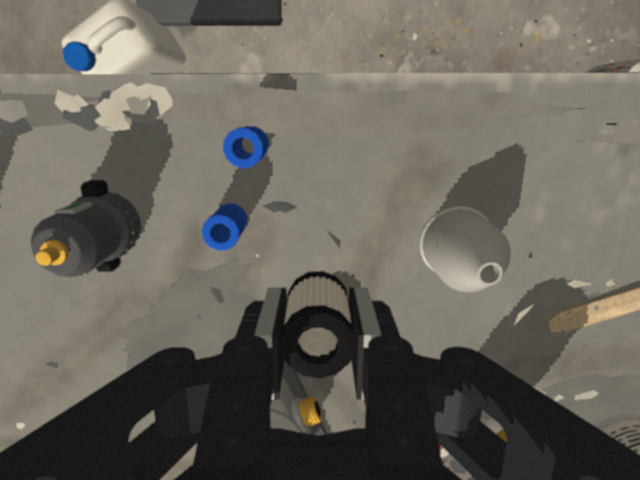

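```bash
python3 - <<'E'
from h import *
f=np.load('w10.npz');cal=dict(mtx=f['mtx'],cam_to_world=f['T']);P=cloud(cal,f['d'])
m=((P[...,2]>174.5)&(P[...,2]<178.5)).astype(np.uint8)*255
n,l,s,c=cv2.connectedComponentsWithStats(255-m)
for i in range(1,n):
    if 300<s[i][4]<4000:print(s[i],c[i],onz(cal,c[i],176.7))
n,l,s,c=cv2.connectedComponentsWithStats(m)
for i in range(1,n):
    if s[i][4]>500:
        print('ring',s[i]); k=[s[i][0]+s[i][2]/2-.5,s[i][1]+s[i][3]/2-.5];print(k,onz(cal,k,176.7))
st()
E
```

```text
[ 297  327   41   36 1062] [317.56214689 344.10828625] [451.64726628 269.67533543 176.7       ]
ring [ 259  310   97   68 3104]
[np.float64(307.0), np.float64(343.5)] [451.40972946 266.26730615 176.7       ]
t 12.18 pos [452.8 269.  148.9] rot [1.7991e+02 1.0000e-01 1.7987e+02] gap 23.8 F [0.  0.3 0.2] q [ 25.  -1. 103.   0.  78. -65.]
```

```bash
python3 -m crank '[[[-0.171,-0.335,0,0,0.003,-0.002],[-0.171,-0.335,0,0,0.003,-0.002],[-0.171,-0.335,0,0,0.003,-0.002],[-0.171,-0.335,0,0,0.003,-0.002],[-0.171,-0.335,0,0,0.003,-0.002],[-0.171,-0.335,0,0,0.003,-0.002],[-0.171,-0.335,0,0,0.003,-0.002],[-0.171,-0.335,0,0,0.003,-0.002],[-0.171,-0.335,0,0,0.003,-0.002]]]'; python3 look.py w11 head_small_seat; python3 near.py w11 622 -66 12 60 74; python3 near.py w11 622 -66 40 46 60
```

```text
time: 13.3
tool_pos: [622.1, -65.0, 147.8]
tcp_rot: [179.9, -0.2, -179.9]
ft_force: [0.7, 0.7, -0.3]
finger_gap: 23.7
t 13.3 pos [622.1 -65.  147.8] rot [ 1.7987e+02 -1.7000e-01 -1.7993e+02] gap 23.7 F [ 0.7  0.7 -0.3] q [ -11.   14.   86.    0.   80. -101.]
head_small_seat 0.78 [314.5 238.4] [622.2 -66.   54. ]
60.0 74.0 161 med [620.9 -66.2  65.2] mec [622.4 -66.5] 4.3
46.0 60.0 1571 med [619.2 -66.3  53.3] mec [622.6 -66. ] 18.0
```

View pics/w11.png

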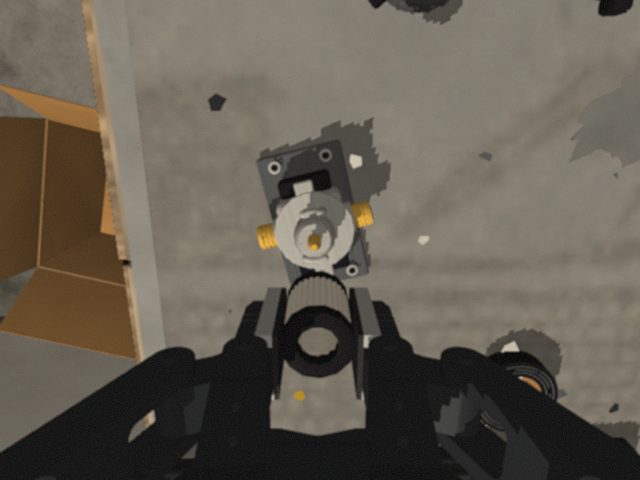

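```bash
python3 -m crank '[[[-0.001,-0.002,0.03,0,-0.003,0.001],[-0.001,-0.002,0.055,0,-0.003,0.001],[-0.001,-0.002,0.065,0,-0.003,0.001],[-0.001,-0.002,0.065,0,-0.003,0.001],[-0.001,-0.002,0.065,0,-0.003,0.001]]]'; python3 look.py w12
```

```text
time: 14.02
tool_pos: [624.4, -66.8, 85.1]
tcp_rot: [179.9, 0.2, -179.9]
ft_force: [-0.4, -0.0, -0.6]
finger_gap: 23.5
t 14.03 pos [624.4 -66.8  85.1] rot [ 179.92    0.2  -179.95] gap 23.5 F [-0.4 -0.  -0.6] q [ -11.   18.   89.    0.   73. -101.]
```

View pics/w12.png

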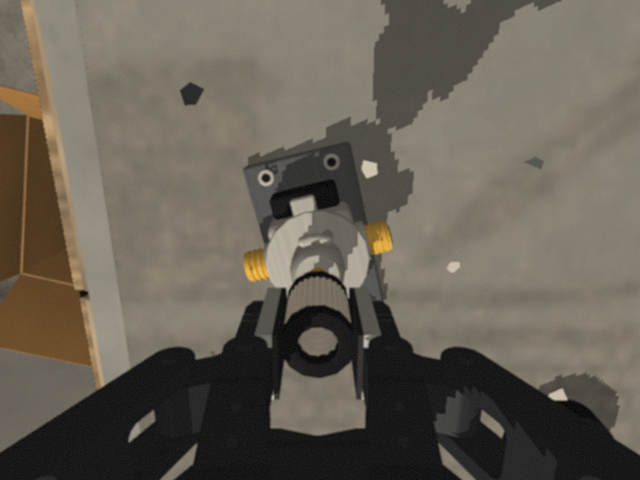

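```bash
python3 -m crank '[[[0.0006,-0.0002,0.006,0,0,0],[0.0006,-0.0002,0.012,0,0,0],[0.0006,-0.0002,0.016,0,0,0],[0.0006,-0.0002,0.02,0,0,0],[0.0006,-0.0002,0.021,0,0,0],[0.0006,-0.0002,0.021,0,0,0]]]'
```

```text
time: 14.82
tool_pos: [623.9, -67.1, 64.6]
tcp_rot: [179.9, 0.2, -180.0]
ft_force: [-3.3, 0.1, 4.7]
finger_gap: 23.5
```

```bash
python3 -m crank '[[[0,0,0,0,0,0],[0,0,0,0,0,0],[0,0,0,0,0,0],[0,0,-0.01,0,0,0],[0,0,-0.06,0,0,0],[0,0,-0.11,0,0,0],[0,0,-0.11,0,0,0],[0,0,-0.11,0,0,0]]]' 0.4; python3 look.py w13;python3 near.py w13 622 -66 20 84 96
```

```text
time: 15.82
tool_pos: [623.7, -67.3, 175.1]
tcp_rot: [179.9, 0.3, -180.0]
ft_force: [-0.2, -0.3, -0.7]
finger_gap: 51.4
t 15.82 pos [623.7 -67.3 175.1] rot [ 179.93    0.26 -179.96] gap 51.4 F [-0.2 -0.3 -0.7] q [ -11.   13.   85.    0.   82. -101.]
84.0 96.0 1077 med [622.9 -66.9  90.6] mec [623.2 -66.6] 12.5
```

View pics/w13.png

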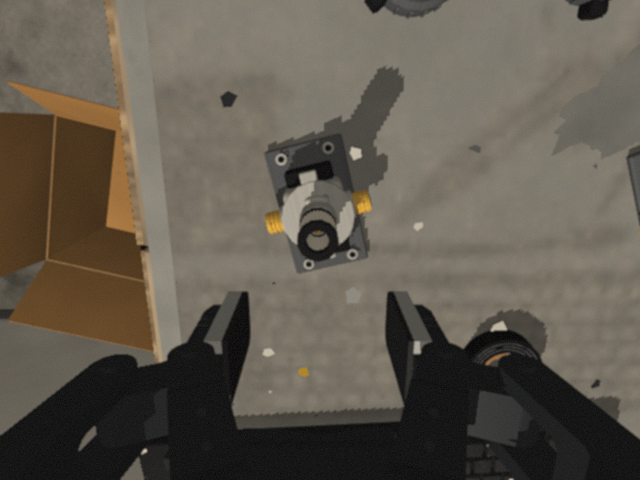

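```bash
python3 - <<'E'
from h import *
def ang(a,b):
    d=b-a;return np.degrees(np.arctan2(d[1],d[0]))%180
def L(n):
    f=np.load(n+'.npz');cal=dict(mtx=f['mtx'],cam_to_world=f['T']);return f['p'],cal,cloud(cal,f['d'])
def ports(n,c,R):
    p,cal,P=L(n)
    h=cv2.cvtColor(p,cv2.COLOR_BGR2HSV)
    m=(cv2.inRange(h,(15,120,80),(32,255,255))>0)&(np.hypot(P[...,0]-c[0],P[...,1]-c[1])<R)&(P[...,2]<45)&(P[...,2]>5)
    nn,l,s,cc=cv2.connectedComponentsWithStats(m.astype(np.uint8))
    o=[]
    for i in range(1,nn):
        if s[i][4]>40:
            q=np.nanmedian(P[l==i],0);o.append(q);print(n,s[i],np.round(q,1))
    if len(o)>=2:print('port axis',ang(o[0],o[1]),'tab axis',(ang(o[0],o[1])-90)%180)
for n in('w1','w5'):ports(n,(622.5,226),60)
for n in('w1','w11','w13'):ports(n,(622.5,-66.5),50)
def tabs(n,a,b):
    p,cal,P=L(n)
    A,B=[np.nanmedian(P[int(y)-1:int(y)+2,int(x)-1:int(x)+2].reshape(-1,3),0) for x,y in(a,b)];print(n,np.round(A,1),np.round(B,1),'mid',np.round((A+B)/2,1),'ang',ang(A,B))
tabs('w1',(455,216),(474.7,275));tabs('w1',(176.5,218),(194.6,269));tabs('w11',(303,187),(326,268))
tabs('w1',(268,54),(216,104.5));tabs('w1',(362.2,47),(362.2,108));
E
```

```text
w1 [491 218  16  19 191] [603.4 263.3  31.5]
w1 [417 246  16  20 209] [636.4 186.9  31.2]
port axis 113.34241971088692 tab axis 23.342419710886915
w5 [363 180  26  33 540] [605.  263.3  31.6]
w5 [250 227  23  30 423] [636.9 187.4  31.8]
port axis 112.80928383882568 tab axis 22.809283838825678
w1 [211 226  15  17 184] [613.4 -34.   27. ]
w1 [152 241  11  15 106] [629.2 -99.7  27.6]
port axis 103.53394468503085 tab axis 13.533944685030846
w11 [352 201  21  27 417] [613.  -34.7  27.4]
w11 [257 224  20  25 371] [628.8 -98.8  27.5]
port axis 103.77082222049995 tab axis 13.770822220499952
w13 [352 190  20  24 345] [613.1 -34.6  27.5]
w13 [265 211  19  23 309] [628.7 -99.1  27.4]
port axis 103.61030864854202 tab axis 13.610308648542016
w1 [590.2 211.5  41.4] [654.5 237.7  41.6] mid [622.3 224.6  41.5] ang 22.158404614442496
w1 [593.3 -73.2  35.1] [649.4 -59.2  35.6] mid [621.4 -66.2  35.3] ang 13.944894159012215
w11 [593.9 -73.3  35.3] [648.7 -58.4  35.7] mid [621.3 -65.9  35.5] ang 15.190576010030004
w1 [436.1  25.6  20.6] [481.4 -27.3  20.7] mid [458.8  -0.8  20.7] ang 130.64812556649622
w1 [430.1 114.9  20.7] [485.4 116.6  20.5] mid [457.7 115.7  20.6] ang 1.7166076196042621
```

```bash
python3 -m crank '[[[0.164,0.066,0,0,0.004,0],[0.164,0.066,0,0,0.004,0],[0.164,0.066,0.01,0,0.004,0],[0.164,0.066,0.01,0,0.004,0],[0.164,0.066,0.01,0,0.004,0]]]' 0; python3 look.py w14 bowl_large_center;python3 near.py w14 458.5 -1 32 70 80 80 95;python3 near.py w14 458.5 -1 10 84 95
```

```text
time: 16.5
tool_pos: [458.9, -1.3, 163.0]
tcp_rot: [179.9, -0.1, -179.9]
ft_force: [-0.5, 0.5, 1.8]
finger_gap: 85.8
t 16.5 pos [458.9  -1.3 163. ] rot [ 1.7992e+02 -1.2000e-01 -1.7994e+02] gap 85.8 F [-0.5  0.5  1.8] q [ -7. -12. 112.   0.  81. -97.]
70.0 80.0 5051 med [453.5  -2.   77.3] mec [457.2  -2.3] 26.3
80.0 95.0 471 med [455.7  -2.   82.5] mec [457.4  -2. ] 7.5
84.0 95.0 221 med [456.6  -2.   89.4] mec [457.4  -2. ] 4.6
```

View pics/w14.png

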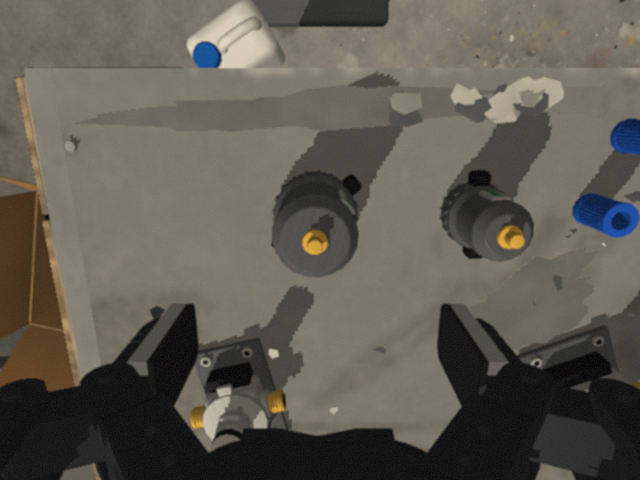

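```bash
python3 -m crank '[[[0.002,-0.0007,0.06,0,0,0],[0.002,-0.0007,0.11,0,0,0],[0.002,-0.0007,0.13,0,0,0],[0.002,-0.0007,0.13,0,0,0],[0.002,-0.0007,0.13,0,0,0],[0.002,-0.0007,0.13,0,0,0]]]' 0 80;  python3 look.py w15
```

```text
time: 17.35
tool_pos: [459.7, -2.4, 35.6]
tcp_rot: [179.9, 0.1, -180.0]
ft_force: [1.1, 0.4, 0.6]
finger_gap: 85.1
t 17.35 pos [459.7  -2.4  35.6] rot [ 1.7994e+02  1.2000e-01 -1.7999e+02] gap 85.1 F [1.1 0.4 0.6] q [ -7.  -3. 118.   0.  65. -97.]
```

View pics/w15.png

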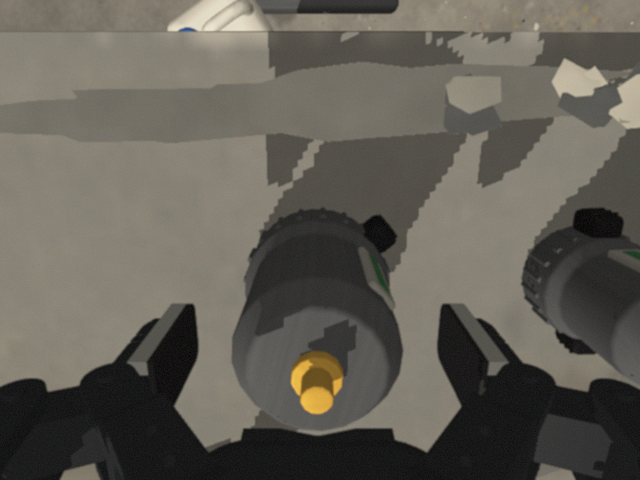

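```bash
python3 -m crank '[[[0.003,0.0003,0.003,0,0,0],[0.003,0.0003,0.003,0,0,0],[0.003,0.0003,0.003,0,0,0]]]' 0 80;python3 -m crank '[[[0,0,0,0,0,0],[0,0,0,0,0,0],[0,0,0,0,0,0],[0,0,0,0,0,0],[0,0,0,0,0,0]]]' 1 80; python3 -c "
from h import *
st()"
```

```text
time: 17.77
tool_pos: [456.4, -2.0, 32.5]
tcp_rot: [179.9, 0.1, -180.0]
ft_force: [0.5, -0.1, 0.6]
finger_gap: 85.2
time: 18.4
tool_pos: [456.9, -2.0, 33.0]
tcp_rot: [179.9, 0.2, -180.0]
ft_force: [0.1, 0.7, 5.1]
finger_gap: 52.3
t 18.4 pos [456.9  -2.   33. ] rot [ 1.7994e+02  1.6000e-01 -1.7998e+02] gap 52.3 F [0.1 0.7 5.1] q [ -7.  -4. 118.   0.  65. -97.]
```

```bash
python3 -m crank '[[[0,0,-0.05,0,0,0],[0,0,-0.11,0,0,0],[-0.03,0.05,-0.147,0,0,0.18],[-0.166,0.228,-0.147,0,0,0.573],[-0.166,0.228,-0.147,0,0,0.573],[-0.166,0.228,-0.147,0,0,0.573],[-0.166,0.228,-0.147,0,0,0.573],[-0.166,0.228,-0.147,0,0,0.573],[-0.166,0.228,-0.147,0,0,0.573],[-0.166,0.228,-0.147,0,0,0.573]]]'; python3 look.py w16; python3 near.py w16 624.4 226.4 25 102 112; python3 - <<'E'
from h import *
f=np.load('w1.npz');cal=dict(mtx=f['mtx'],cam_to_world=f['T']);P=cloud(cal,f['d'])
for x,y in[(524,330),(545,350),(570,370),(570,275),(610,235)]:print((x,y),np.round(P[y,x]))
E
```

```text
time: 19.65
tool_pos: [621.9, 224.8, 180.6]
tcp_rot: [179.9, 0.1, 147.1]
ft_force: [-0.5, -0.3, -2.3]
finger_gap: 53.1
t 19.65 pos [621.9 224.8 180.6] rot [1.7989e+02 9.0000e-02 1.4714e+02] gap 53.1 F [-0.5 -0.3 -2.3] q [ 15.  18.  78.   0.  83. -42.]
102.0 112.0 0 med [nan nan nan] mec [0. 0.] 0.0
(524, 330) [728. 308.  27.]
(545, 350) [726. 309.  71.]
(570, 370) [729. 317. 101.]
(570, 275) [671. 366.   2.]
(610, 235) [615. 383.  28.]
  return _methods._mean(a, axis=axis, dtype=dtype,
  ret = um.true_divide(
```

View pics/w16.png

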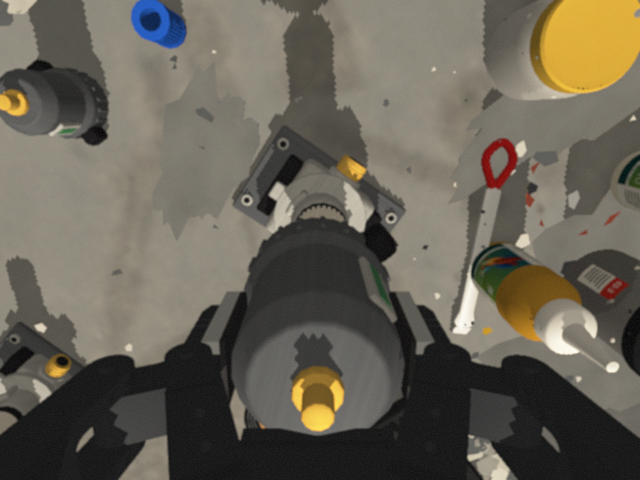

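```bash
python3 - <<'E'
from h import *
f=np.load('w16.npz');cal=dict(mtx=f['mtx'],cam_to_world=f['T']);P=cloud(cal,f['d']);p=f['p']
h=cv2.cvtColor(p,cv2.COLOR_BGR2HSV)
m=(cv2.inRange(h,(15,110,80),(32,255,255))>0);m[:360]=0
m[:, :280]=0;m[:,360:]=0
Q=P[m];print(len(Q),np.nanmedian(Q,0),np.nanmax(Q[:,2]))
t=Q[Q[:,2]>np.nanpercentile(Q[:,2],98)-3];c,rr=cv2.minEnclosingCircle(t[:,:2].astype(np.float32));print('tip',c,rr,np.median(t[:,2]))
a=P[(np.hypot(P[...,0]-622,P[...,1]-225)<50)&(P[...,2]>221)&(P[...,2]<228)]
c,rr=cv2.minEnclosingCircle(a[:,:2].astype(np.float32));print('top',c,rr,len(a),np.median(a[:,2]))
# ear
e=P[235:245,375:390].reshape(-1,3);print('ear',np.nanmedian(e,0))
e=np.nanmedian(e,0);print(np.degrees(np.arctan2(e[1]-225,e[0]-622)))
E
```

```text
2595 [620.31029647 225.87814448 230.13624419] 238.65841990567282
tip (622.5879516601562, 224.10708618164062) 5.152721405029297 237.04880105718536
top (615.6527099609375, 228.72154235839844) 48.09670639038086 15998 225.0297402781032
ear [615.42439735 259.93079207 167.93999728]
100.66097360518474
```

```bash
python3 -m crank '[[[0.0007,0.0012,0.02,0,0,0],[0.0007,0.0012,0.035,0,0,0],[0.0007,0.0012,0.05,0,0,0],[0.0007,0.0012,0.065,0,0,0],[0.0007,0.0012,0.08,0,0,0],[0.0007,0.0012,0.08,0,0,0],[0.0007,0.0012,0.08,0,0,0]]]'; python3 look.py w17
```

```text
time: 20.58
tool_pos: [622.7, 226.4, 101.4]
tcp_rot: [179.8, 0.1, 147.1]
ft_force: [-0.0, 0.1, -1.4]
finger_gap: 52.3
t 20.57 pos [622.7 226.4 101.4] rot [1.7984e+02 1.4000e-01 1.4713e+02] gap 52.3 F [-0.   0.1 -1.4] q [ 16.  22.  82.   0.  76. -42.]
```

View pics/w17.png

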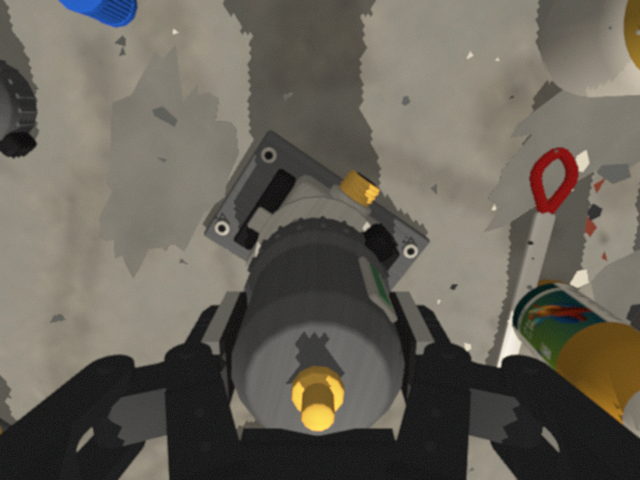

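```bash
python3 -m crank '[[[0,0,0.006,0,0,0],[0,0,0.012,0,0,0],[0,0,0.017,0,0,0],[0,0,0.017,0,0,0]]]'
```

```text
time: 21.12
tool_pos: [622.5, 226.3, 83.9]
tcp_rot: [179.9, 0.1, 147.1]
ft_force: [0.5, -0.3, -2.3]
finger_gap: 52.1
```

```bash
python3 -m crank '[[[0,0,0.004,0,0,0],[0,0,0.007,0,0,0],[0,0,0.009,0,0,0],[0,0,0.009,0,0,0]]]'
```

```text
time: 21.62
tool_pos: [622.6, 226.4, 75.1]
tcp_rot: [179.9, 0.1, 147.1]
ft_force: [-2.3, -1.3, 0.6]
finger_gap: 52.6
```

```bash
python3 -m crank '[[[0,0,0.0015,0,0,0],[0,0,0.0015,0,0,0],[0,0,0.0015,0,0,0]]]'; python3 look.py w18; python3 -c "
from h import *
f=np.load('w18.npz');cv2.imwrite('pics/w18c.png',cv2.resize(f['p'][130:290,200:460],None,fx=3,fy=3,interpolation=cv2.INTER_CUBIC))"
```

```text
time: 22.0
tool_pos: [622.6, 226.4, 75.0]
tcp_rot: [179.9, 0.1, 147.1]
ft_force: [-6.0, -1.0, 9.2]
finger_gap: 52.5
t 22.0 pos [622.6 226.4  75. ] rot [1.7986e+02 1.3000e-01 1.4714e+02] gap 52.5 F [-6.  -1.   9.2] q [ 16.  23.  83.  -0.  73. -42.]
```

View pics/w18c.png

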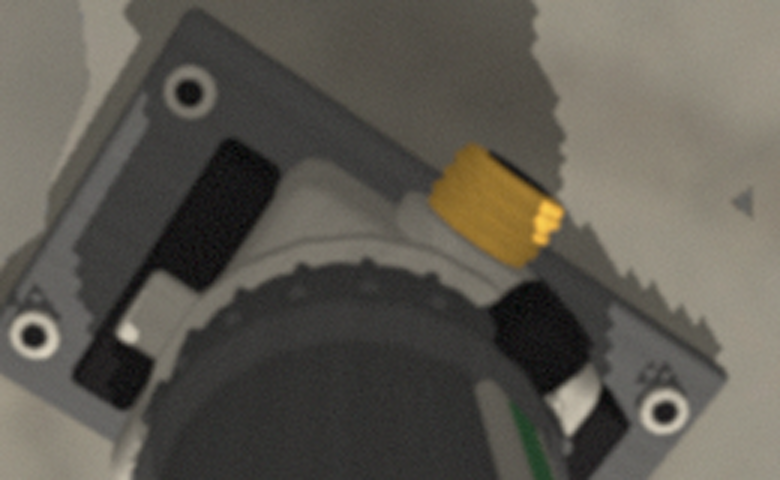

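```bash
python3 - <<'E'
from h import *
f=np.load('w18.npz');cal=dict(mtx=f['mtx'],cam_to_world=f['T']);P=cloud(cal,f['d'])
for n,(x,y) in dict(light=(580,395),ear=(540,335),earL=(505,315),earTip=(580,330),ltab=(160,305),strip=(610,440)).items():
    q=P[130+y//3,200+x//3];print(n,np.round(q,1),np.degrees(np.arctan2(q[1]-226.2,q[0]-622.4)),np.hypot(q[1]-226.2,q[0]-622.4))
c=np.array([622.5,226.2])
for a in (22.8,202.8):
    d=np.array([np.cos(np.radians(a)),np.sin(np.radians(a))])
    print(a,(proj(cal,np.array([[*(c+40*d),42.],[*(c+33*d),42.]]))-[200,130])*3)
for a in (97.8,277.8):
    d=np.array([np.cos(np.radians(a)),np.sin(np.radians(a))])
    print('ear',a,(proj(cal,np.array([[*(c+39*d),60.],[*(c+36*d),52.]]))-[200,130])*3)
E
```

```text
light [636.4 259.7  38.5] 67.25230024242408 36.32269429630698
ear [615.9 260.5  63. ] 100.79129917199276 34.89665105157909
earL [613.  257.4  57.3] 106.74563949934853 32.61594797912546
earTip [619.9 265.   58.8] 93.67676625438357 38.879972810610205
ltab [588.7 213.7  40.2] -159.68931595947262 35.9748732737013
strip [652.3 259.4  24.3] 47.94604610491403 44.707209664087955
22.8 [[556.57688411 570.74672279]
 [521.45713274 548.56377119]]
202.8 [[128.91796079 300.62131401]
 [168.77390233 325.79582087]]
ear 97.8 [[569.61812298 317.35180956]
 [543.11514769 313.96315689]]
ear 277.8 [[148.65009705 649.11060131]
 [171.15561193 608.83811678]]
```

```bash
python3 -m crank '[[[0,0,0,0,0,0.12],[0,0,0,0,0,0.24],[0,0,0,0,0,0.36],[0,0,0,0,0,0.48],[0,0,0,0,0,0.6],[0,0,0,0,0,0.72],[0,0,0,0,0,0.84],[0,0,0,0,0,0.96],[0,0,0,0,0,1.05],[0,0,0,0,0,1.05]]]'; python3 -c "
from h import *
s=st();print(s['wrist_torque'])"; python3 look.py w19
```

```text
time: 23.3
tool_pos: [622.8, 226.4, 75.2]
tcp_rot: [179.8, -0.1, 87.0]
ft_force: [0.3, 0.6, 0.0]
finger_gap: 52.7
t 23.3 pos [622.8 226.4  75.2] rot [ 1.7979e+02 -7.0000e-02  8.7000e+01] gap 52.7 F [0.3 0.6 0. ] q [16. 23. 83. -0. 73. 19.]
[ 0.0247726   0.07004288 -0.04690917]
t 23.3 pos [622.8 226.4  75.2] rot [ 1.7979e+02 -7.0000e-02  8.7000e+01] gap 52.7 F [0.3 0.6 0. ] q [16. 23. 83. -0. 73. 19.]
```

View pics/w19.png

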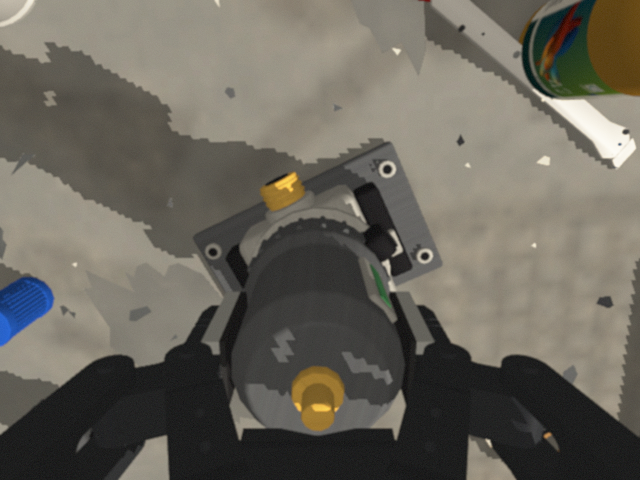

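```bash
python3 -m crank '[[[0,0,0,0,0,0.08],[0,0,0,0,0,0.16],[0,0,0,0,0,0.23],[0,0,0,0,0,0.28],[0,0,0,0,0,0.28],[0,0,0,0,0,0.28]]]'; python3 -c "
from h import *
s=st();print(s['wrist_torque'])"; python3 look.py w20;  python3 -c "
from h import *
f=np.load('w20.npz');cv2.imwrite('pics/w20c.png',cv2.resize(f['p'][130:290,200:460],None,fx=3,fy=3,interpolation=cv2.INTER_CUBIC))"
```

```text
time: 24.1
tool_pos: [622.8, 226.7, 75.2]
tcp_rot: [179.8, -0.1, 71.2]
ft_force: [-0.5, 1.7, -0.6]
finger_gap: 52.6
t 24.1 pos [622.8 226.7  75.2] rot [ 1.7982e+02 -1.4000e-01  7.1170e+01] gap 52.6 F [-0.5  1.7 -0.6] q [16. 23. 83.  0. 73. 34.]
[ 0.22452184 -0.00651554 -0.02251105]
t 24.1 pos [622.8 226.7  75.2] rot [ 1.7982e+02 -1.4000e-01  7.1170e+01] gap 52.6 F [-0.5  1.7 -0.6] q [16. 23. 83.  0. 73. 34.]
```

View pics/w20c.png

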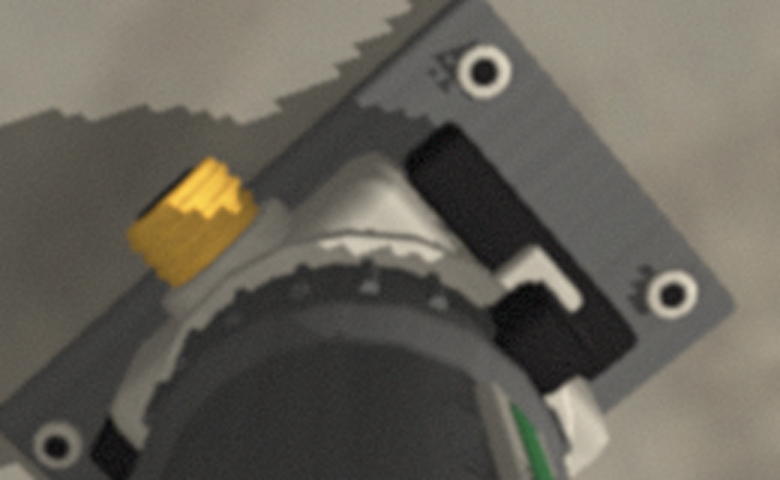

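```bash
python3 -m crank '[[[0,0,0,0,0,0.05],[0,0,0,0,0,0.1],[0,0,0,0,0,0.14],[0,0,0,0,0,0.14],[0,0,0,0,0,0.14]]]'; python3 -c "
from h import *
s=st();print(s['wrist_torque'])"
```

```text
time: 24.78
tool_pos: [622.8, 228.6, 75.4]
tcp_rot: [179.9, -0.3, 63.2]
ft_force: [0.4, 8.2, -1.4]
finger_gap: 52.4
t 24.77 pos [622.8 228.6  75.4] rot [179.88  -0.32  63.25] gap 52.4 F [ 0.4  8.2 -1.4] q [16. 23. 83.  0. 73. 42.]
[1.47957312 0.03137351 0.20501434]
```

```bash
python3 look.py w21;  python3 -c "
from h import *
f=np.load('w21.npz');cv2.imwrite('pics/w21c.png',cv2.resize(f['p'][130:290,200:460],None,fx=3,fy=3,interpolation=cv2.INTER_CUBIC))
cal=dict(mtx=f['mtx'],cam_to_world=f['T'])
P=cloud(cal,f['d'])
for x,y in((540,330),(580,335),(510,315),(545,275)):
  q=P[130+y//3,200+x//3];print(np.round(q,1),np.degrees(np.arctan2(q[1]-226.2,q[0]-622.4)))"
```

```text
t 24.77 pos [622.8 228.6  75.4] rot [179.88  -0.32  63.25] gap 52.4 F [ 0.4  8.2 -1.4] q [16. 23. 83.  0. 73. 42.]
[655.1 239.2  63.5] 21.637603889817903
[659.7 235.   59.6] 13.334960973348528
[652.4 241.8  60.2] 27.460870172713904
[659.3 239.6  42. ] 19.952661957671648
```

View pics/w21c.png

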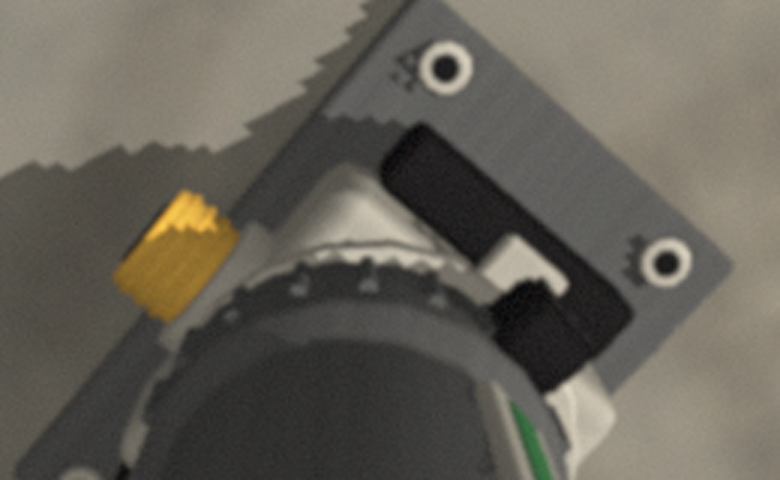

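```bash
python3 - <<'E'
from h import *
f=np.load('w21.npz');cal=dict(mtx=f['mtx'],cam_to_world=f['T'])
P=cloud(cal,f['d']);p=f['p']
c=np.array([622.8,228.2])
def pt(c,a,rr,z):
    a=np.radians(a);return (proj(cal,np.array([[c[0]+rr*np.cos(a),c[1]+rr*np.sin(a),z]]))[0]-[200,130])*3
for a in(8,12,16,20,24):print(a,np.round(pt(c,a,39,63)),np.round(pt(c,a,32,63)))
print('tab',[np.round(pt([622.5,226.2],a,40,42)) for a in(18,20,22.8,25)])
# ear top face points
m=(P[...,2]>61)&(P[...,2]<66)&(np.hypot(P[...,0]-c[0],P[...,1]-c[1])>32)&(np.hypot(P[...,0]-c[0],P[...,1]-c[1])<41)&(P[...,0]>640)
Q=P[m];print(len(Q),Q.min(0),Q.max(0),np.median(Q,0));
a=np.degrees(np.arctan2(Q[:,1]-c[1],Q[:,0]-c[0]));rr=np.hypot(Q[:,1]-c[1],Q[:,0]-c[0]);print(np.percentile(a,[2,50,98]),np.percentile(a[rr>35],[2,50,98]),rr.max())
m=(P[...,2]>40)&(P[...,2]<44)&(np.hypot(P[...,0]-622.5,P[...,1]-226.2)>34)&(np.hypot(P[...,0]-622.5,P[...,1]-226.2)<42)&(P[...,0]>640)
Q=P[m];a=np.degrees(np.arctan2(Q[:,1]-226.2,Q[:,0]-622.5));print('tab',len(Q),np.percentile(a,[2,50,98]))
E
```

```text
8 [600. 344.] [555. 372.]
12 [588. 329.] [546. 360.]
16 [576. 314.] [535. 348.]
20 [562. 300.] [524. 337.]
24 [547. 287.] [512. 326.]
tab [array([553., 275.]), array([547., 269.]), array([538., 260.]), array([530., 254.])]
366 [652.1030653  231.20194187  61.00112757] [659.71981058 242.76974992  65.04827327] [656.0477413  237.42729414  63.02346777]
[ 5.82585483 15.51554112 23.78512383] [ 6.35996588 15.16423535 23.39461874] 37.46589219855269
tab 246 [15.03789271 25.87487716 31.89624583]
```

```bash
python3 -m crank '[[[-0.001,0.0005,0,0,0,-0.07],[-0.002,0.001,0,0,0,-0.14],[-0.002,0.001,0,0,0,-0.14],[-0.002,0.001,0,0,0,-0.14],[-0.002,0.001,0,0,0,-0.14]]]'; python3 -c "
from h import *
s=st();print(s['wrist_torque'])"
```

```text
time: 25.45
tool_pos: [622.6, 226.5, 75.4]
tcp_rot: [179.9, -0.3, 71.2]
ft_force: [-0.4, 1.8, -1.2]
finger_gap: 52.6
t 25.45 pos [622.6 226.5  75.4] rot [179.85  -0.3   71.23] gap 52.6 F [-0.4  1.8 -1.2] q [15. 23. 83.  0. 73. 34.]
[0.24762086 0.10726569 0.05523348]
```

```bash
python3 look.py w22; cat > ear.py <<'E'
import sys
from h import *
f=np.load(sys.argv[1]+'.npz');cal=dict(mtx=f['mtx'],cam_to_world=f['T']);P=cloud(cal,f['d'])
cx,cy,zl,zh,rl,rh,tx,ty,tz,tl,th=map(float,sys.argv[2:13])
def A(cx,cy,zl,zh,rl,rh):
    R=np.hypot(P[...,0]-cx,P[...,1]-cy);m=(P[...,2]>zl)&(P[...,2]<zh)&(R>rl)&(R<rh)
    v,u=np.nonzero(m);a=np.degrees(np.arctan2(P[m][:,1]-cy,P[m][:,0]-cx))%360
    h,e=np.histogram(a,bins=np.arange(0,361,5));print([(int(x),int(y)) for x,y in zip(e,h) if y>2])
A(cx,cy,zl,zh,rl,rh);A(tx,ty,tz-2,tz+2,tl,th)
E
python3 ear.py w22 622.6 226.4 61 66 33 41 622.5 226.2 42 34.5 41;python3 ear.py w21 622.8 228.2 61 66 33 41 622.5 226.2 42 34.5 41
```

```text
t 25.45 pos [622.6 226.5  75.4] rot [179.85  -0.3   71.23] gap 52.6 F [-0.4  1.8 -1.2] q [15. 23. 83.  0. 73. 34.]
[(10, 31), (15, 80), (20, 80), (25, 85), (30, 15)]
[(10, 6), (15, 41), (20, 43), (25, 85), (30, 32)]
[(5, 65), (10, 77), (15, 85), (20, 70)]
[(10, 4), (15, 37), (20, 61), (25, 100), (30, 32)]
```

```bash
python3 -m crank '[[[0,0,-0.0015,0,0,0],[0,0,-0.0015,0,0,0],[0,0,-0.0015,0,0,0]]]'; python3 -m crank '[[[0,0,0.0015,0,0,0],[0,0,0.0015,0,0,0]]]'; python3 -m crank '[[[0,0,0,0,0,0],[0,0,0,0,0,0],[0,0,0,0,0,0],[0,0,0,0,0,0]]]' 0;python3 -m crank '[[[0,0,-0.04,0,0,0],[0,0,-0.1,0,0,0],[0,0,-0.12,0,0,0],[0,0,-0.12,0,0,0]]]' 0; python3 look.py w23; python3 near.py w23 622.5 226 32 115 123; python3 near.py w23 622.5 226 10 126 140
python3 ear.py w23 622.6 226.4 61 66 33 41 622.5 226.2 42 34.5 41
```

```text
time: 25.88
tool_pos: [622.6, 226.5, 76.9]
tcp_rot: [179.9, -0.3, 71.2]
ft_force: [0.8, 1.7, -1.5]
finger_gap: 52.4
time: 26.12
tool_pos: [622.8, 226.4, 75.4]
tcp_rot: [179.8, -0.3, 71.2]
ft_force: [1.3, 1.5, -2.0]
finger_gap: 52.5
time: 26.62
tool_pos: [622.9, 226.4, 75.5]
tcp_rot: [179.8, -0.3, 71.2]
ft_force: [0.9, -0.9, -1.0]
finger_gap: 85.6
time: 27.12
tool_pos: [623.6, 226.3, 197.9]
tcp_rot: [179.6, -0.4, 71.2]
ft_force: [-0.4, -0.7, 0.4]
finger_gap: 85.2
t 27.12 pos [623.6 226.3 197.9] rot [179.62  -0.45  71.23] gap 85.2 F [-0.4 -0.7  0.4] q [15. 18. 77.  0. 85. 34.]
115.0 123.0 4633 med [622.8 228.7 119.5] mec [622.1 226.2] 24.8
126.0 140.0 236 med [622.  226.4 131.4] mec [621.7 225.7] 4.7
[(10, 12), (15, 27), (20, 28), (25, 30), (30, 5)]
[(15, 10), (20, 13), (25, 22), (30, 8)]
```

View pics/w23.png

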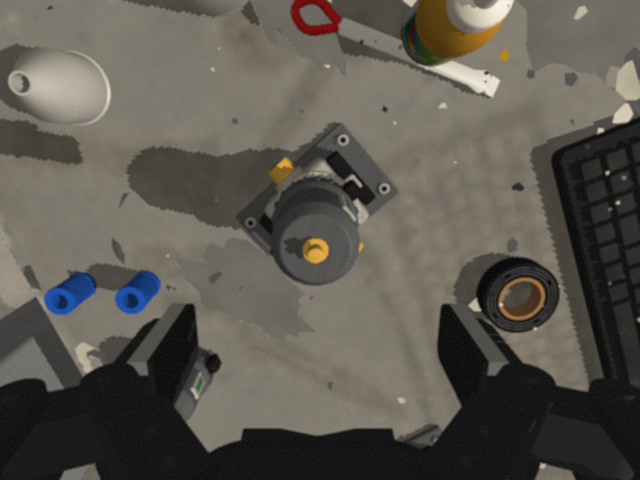

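```bash
python3 -m crank '[[[-0.05,-0.04,0,0.006,-0.008,0],[-0.1,-0.08,0,0.006,-0.008,0],[-0.157,-0.121,0.048,0.006,-0.008,0],[-0.157,-0.121,0.048,0.006,-0.008,0],[-0.157,-0.121,0.048,0.006,-0.008,0],[-0.157,-0.121,0.048,0.006,-0.008,0]]]' 0.15; python3 look.py w24 bowl_small_center;python3 near.py w24 458.5 116 25 58 68;python3 near.py w24 458.5 116 10 71 82; python3 ear.py w24 458.3 116 15 25 26 33 458 116 20 26 33
```

```text
time: 27.92
tool_pos: [457.9, 116.7, 145.7]
tcp_rot: [-179.8, 0.1, 71.2]
ft_force: [1.2, -0.7, 0.7]
finger_gap: 72.6
t 27.93 pos [457.9 116.7 145.7] rot [-1.7983e+02  1.4000e-01  7.1230e+01] gap 72.6 F [ 1.2 -0.7  0.7] q [  8.  -9. 111.  -0.  79.  27.]
58.0 68.0 2718 med [459.8 120.7  64.8] mec [458.4 117. ] 19.8
71.0 82.0 242 med [458.6 117.6  77.4] mec [458.5 116.8] 4.5
[(0, 40), (5, 38), (10, 43), (15, 4), (165, 24), (170, 31), (175, 29), (180, 32), (185, 22), (190, 5), (350, 18), (355, 37)]
[(0, 36), (5, 35), (10, 33), (165, 15), (170, 26), (175, 27), (180, 25), (185, 21), (190, 4), (350, 16), (355, 32)]
```

View pics/w24.png

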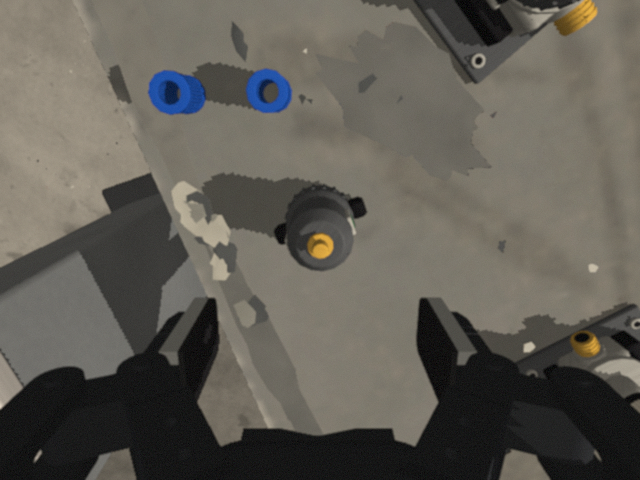

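```bash
python3 -m crank '[[[0,0,0.05,0,0,0],[0,0,0.1,0,0,0],[0,0,0.115,0,0,0],[0,0,0.115,0,0,0],[0,0,0.115,0,0,0],[0,0,0.115,0,0,0]]]' 0.15 80;  python3 look.py w25
```

```text
time: 28.78
tool_pos: [460.2, 117.1, 33.6]
tcp_rot: [179.9, 0.0, 71.3]
ft_force: [-0.4, 0.1, 0.8]
finger_gap: 72.5
t 28.77 pos [460.2 117.1  33.6] rot [1.7991e+02 1.0000e-02 7.1250e+01] gap 72.5 F [-0.4  0.1  0.8] q [  8.  -1. 116.  -0.  65.  27.]
```

View pics/w25.png

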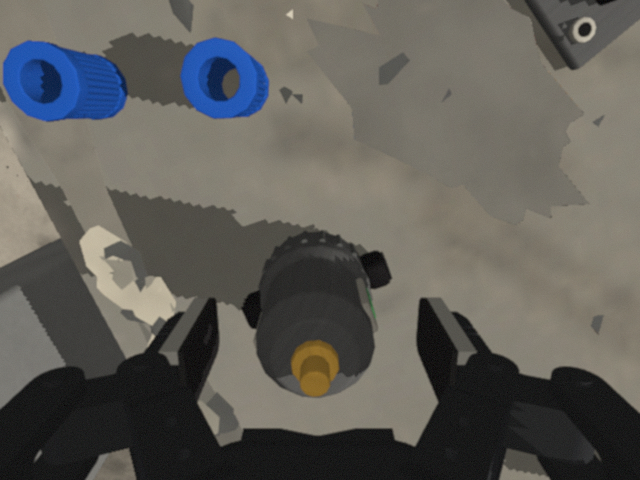

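```bash
python3 -m crank '[[[-0.001,-0.0016,0.001,0,0,0],[-0.001,-0.0016,0.001,0,0,0]]]' 0.15 80; python3 -m crank '[[[0,0,0,0,0,0],[0,0,0,0,0,0],[0,0,0,0,0,0],[0,0,0,0,0,0],[0,0,0,0,0,0]]]' 1 80; python3 -c "
from h import *
st()"
```

```text
time: 29.08
tool_pos: [458.2, 116.6, 32.7]
tcp_rot: [179.9, 0.0, 71.3]
ft_force: [-0.3, -0.0, -0.4]
finger_gap: 72.7
time: 29.7
tool_pos: [458.4, 116.7, 33.2]
tcp_rot: [179.9, 0.0, 71.3]
ft_force: [-2.3, -0.5, 6.2]
finger_gap: 39.4
t 29.7 pos [458.4 116.7  33.2] rot [179.9    0.    71.25] gap 39.4 F [-2.3 -0.5  6.2] q [  8.  -1. 116.  -0.  65.  27.]
```

```bash
python3 -m crank '[[[0,0,-0.05,0,0,0],[0,0,-0.1,0,0,-0.15],[-0.03,0.06,-0.132,0,0,-0.33],[-0.06,0.12,-0.132,0,0,-0.5],[-0.09,0.17,-0.132,0,0,-0.68],[-0.121,0.214,-0.132,0,0,-0.86],[-0.121,0.214,-0.132,0,0,-1.04],[-0.121,0.214,-0.132,0,0,-1.22],[-0.121,0.214,-0.132,0,0,-1.4],[-0.121,0.214,-0.132,0,0,-1.53]]]'; python3 -m crank '[[[0,0,0,0,0,0]]]'; python3 look.py w26
```

```text
time: 30.95
tool_pos: [621.6, -66.7, 164.8]
tcp_rot: [-180.0, 0.0, 159.2]
ft_force: [-0.9, -0.1, -1.1]
finger_gap: 39.7
time: 31.08
tool_pos: [621.3, -66.6, 164.2]
tcp_rot: [-180.0, -0.0, 159.2]
ft_force: [0.3, -0.3, -2.1]
finger_gap: 39.6
t 31.07 pos [621.3 -66.6 164.2] rot [-1.7998e+02 -3.0000e-02  1.5916e+02] gap 39.6 F [ 0.3 -0.3 -2.1] q [-11.  14.  86.  -0.  81. -80.]
```

View pics/w26.png

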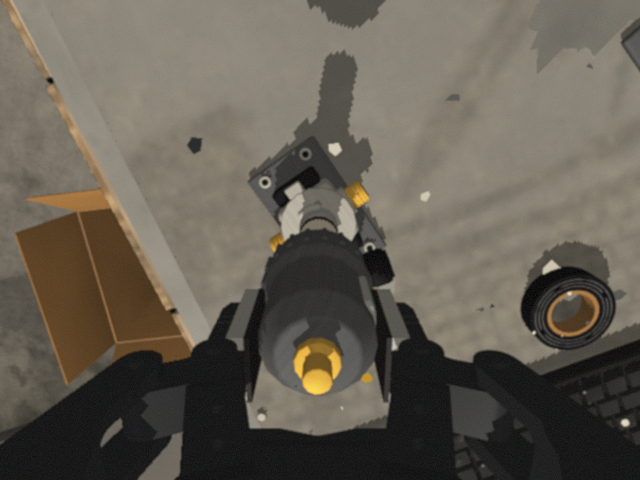

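```bash
python3 -m crank '[[[-0.0006,0.0004,0.02,0,0,0],[-0.0006,0.0004,0.04,0,0,0],[-0.0006,0.0004,0.055,0,0,0],[-0.0006,0.0004,0.067,0,0,0],[-0.0006,0.0004,0.067,0,0,0],[-0.0006,0.0004,0.067,0,0,0]]]'; python3 look.py w27;python3 near.py w27 622.4 -66.5 25 153 161; python3 -c "
from h import *
f=np.load('w27.npz');cv2.imwrite('pics/w27c.png',cv2.resize(f['p'][130:290,200:460],None,fx=3,fy=3,interpolation=cv2.INTER_CUBIC))"
```

```text
time: 31.88
tool_pos: [622.3, -66.5, 97.7]
tcp_rot: [-180.0, 0.0, 159.1]
ft_force: [0.9, -0.0, -1.0]
finger_gap: 39.5
t 31.88 pos [622.3 -66.5  97.7] rot [-1.7999e+02  1.0000e-02  1.5906e+02] gap 39.5 F [ 0.9 -0.  -1. ] q [-11.  17.  89.  -0.  74. -80.]
153.0 161.0 230 med [604.  -79.3 155.4] mec [611.2 -62.3] 21.8
```

View pics/w27c.png

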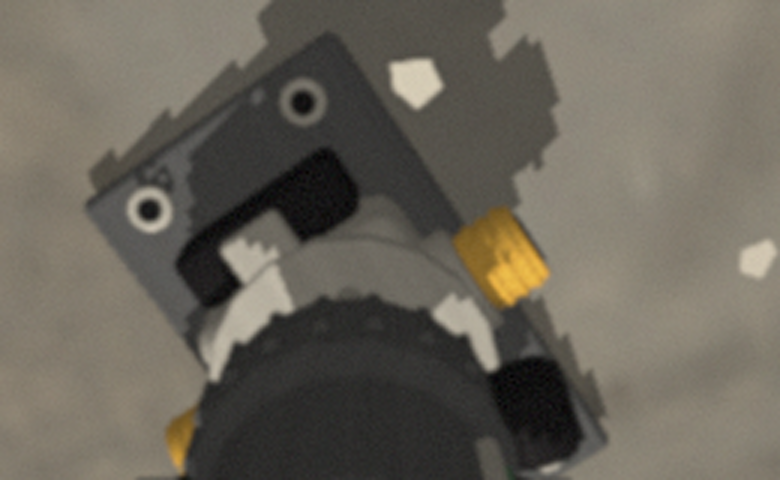

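```bash
python3 -m crank '[[[0,0,0.006,0,0,0],[0,0,0.012,0,0,0],[0,0,0.018,0,0,0],[0,0,0.018,0,0,0]]]'; python3 -m crank '[[[0,0,0.004,0,0,0],[0,0,0.008,0,0,0],[0,0,0.0105,0,0,0],[0,0,0.0105,0,0,0]]]'; python3 -m crank '[[[0,0,0.0015,0,0,0],[0,0,0.0015,0,0,0],[0,0,0.0015,0,0,0]]]'
```

```text
time: 32.42
tool_pos: [621.9, -66.4, 79.0]
tcp_rot: [-180.0, -0.1, 159.1]
ft_force: [-0.4, -0.0, -0.5]
finger_gap: 39.7
time: 32.92
tool_pos: [622.0, -66.5, 69.3]
tcp_rot: [-180.0, -0.0, 159.1]
ft_force: [-3.1, 0.4, 4.4]
finger_gap: 39.5
time: 33.3
tool_pos: [622.2, -66.5, 69.3]
tcp_rot: [-180.0, -0.0, 159.1]
ft_force: [-6.3, 1.7, 10.2]
finger_gap: 39.5
```

```bash
python3 -m crank '[[[0,0,0,0,0,0.12],[0,0,0,0,0,0.24],[0,0,0,0,0,0.36],[0,0,0,0,0,0.48],[0,0,0,0,0,0.6],[0,0,0,0,0,0.72],[0,0,0,0,0,0.84],[0,0,0,0,0,0.96],[0,0,0,0,0,1.08],[0,0,0,0,0,1.08]]]'; python3 -m crank '[[[0,0,0,0,0,0.08],[0,0,0,0,0,0.16],[0,0,0,0,0,0.18],[0,0,0,0,0,0.18]]]'; python3 -c "
from h import *
s=st();print(s['wrist_torque'])"; python3 look.py w28; python3 ear.py w28 622.3 -66.5 52 59 26 34 622.3 -66.4 36 28 34
```

```text
time: 34.55
tool_pos: [622.3, -66.5, 69.3]
tcp_rot: [-180.0, 0.0, 97.2]
ft_force: [0.3, 0.9, -0.0]
finger_gap: 39.8
time: 35.05
tool_pos: [622.3, -66.5, 69.3]
tcp_rot: [-180.0, 0.0, 87.0]
ft_force: [-0.1, -0.5, -0.3]
finger_gap: 39.4
t 35.05 pos [622.3 -66.5  69.3] rot [-1.7999e+02  2.0000e-02  8.7050e+01] gap 39.4 F [-0.1 -0.5 -0.3] q [-11.  19.  90.  -0.  72.  -8.]
[-0.08619622  0.01778982 -0.04448673]
t 35.05 pos [622.3 -66.5  69.3] rot [-1.7999e+02  2.0000e-02  8.7050e+01] gap 39.4 F [-0.1 -0.5 -0.3] q [-11.  19.  90.  -0.  72.  -8.]
[(5, 32), (10, 82), (15, 85), (20, 89), (25, 120), (30, 22)]
[(15, 7), (20, 34), (25, 5), (180, 33), (185, 47), (190, 3)]
```

View pics/w28.png

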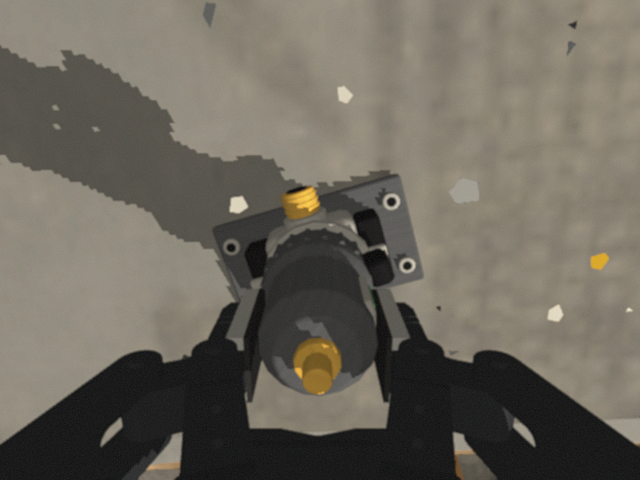

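```bash
python3 -m crank '[[[0,0,0,0,0,0.03],[0,0,0,0,0,0.06],[0,0,0,0,0,0.06]]]'; python3 -c "
from h import *
s=st();print(s['wrist_torque'])";  python3 -m crank '[[[0,0,0,0,0,0.02],[0,0,0,0,0,0.04],[0,0,0,0,0,0.04]]]';python3 -c "
from h import *
s=st();print(s['wrist_torque'])"; python3 look.py w29; python3 ear.py w29 622.3 -66.5 52 59 26 34 622.3 -66.4 36 28 34
```

```text
time: 35.48
tool_pos: [622.3, -66.5, 69.3]
tcp_rot: [-180.0, 0.0, 83.6]
ft_force: [-0.5, 0.3, -1.0]
finger_gap: 39.3
t 35.48 pos [622.3 -66.5  69.3] rot [-1.800e+02  2.000e-02  8.358e+01] gap 39.3 F [-0.5  0.3 -1. ] q [-11.  19.  90.  -0.  72.  -4.]
[-0.02906179  0.03649688 -0.0388238 ]
time: 35.85
tool_pos: [622.3, -66.5, 69.3]
tcp_rot: [-180.0, 0.0, 81.3]
ft_force: [-0.5, 0.1, 0.2]
finger_gap: 39.3
t 35.85 pos [622.3 -66.5  69.3] rot [-1.7999e+02  2.0000e-02  8.1260e+01] gap 39.3 F [-0.5  0.1  0.2] q [-11.  19.  90.  -0.  72.  -2.]
[ 0.02863436 -0.03017537 -0.00450549]
t 35.85 pos [622.3 -66.5  69.3] rot [-1.7999e+02  2.0000e-02  8.1260e+01] gap 39.3 F [-0.5  0.1  0.2] q [-11.  19.  90.  -0.  72.  -2.]
[(0, 45), (5, 79), (10, 89), (15, 93), (20, 118), (25, 4)]
[(5, 6), (10, 11), (15, 41), (20, 70), (25, 4), (180, 25)]
```

```bash
python3 -m crank '[[[0,0,0,0,0,0.03],[0,0,0,0,0,0.05],[0,0,0,0,0,0.05]]]'; python3 -c "
from h import *
s=st();print(s['wrist_torque'])"; python3 look.py w30; python3 ear.py w30 622.3 -66.5 52 59 28 34 622.3 -66.4 36 28 34;  python3 -c "
from h import *
f=np.load('w30.npz');cv2.imwrite('pics/w30c.png',cv2.resize(f['p'][150:310,200:460],None,fx=3,fy=3,interpolation=cv2.INTER_CUBIC))"
```

```text
time: 36.28
tool_pos: [622.4, -66.3, 69.4]
tcp_rot: [180.0, 0.0, 78.4]
ft_force: [0.9, 2.0, -0.9]
finger_gap: 39.5
t 36.27 pos [622.4 -66.3  69.4] rot [179.99   0.    78.41] gap 39.5 F [ 0.9  2.  -0.9] q [-11.  19.  90.  -0.  72.   1.]
[ 0.20906554 -0.12477983  0.00856853]
t 36.27 pos [622.4 -66.3  69.4] rot [179.99   0.    78.41] gap 39.5 F [ 0.9  2.  -0.9] q [-11.  19.  90.  -0.  72.   1.]
[(0, 50), (5, 60), (10, 65), (15, 76), (20, 42), (355, 3)]
[(5, 5), (10, 17), (15, 60), (20, 70), (25, 5)]
```

View pics/w30c.png

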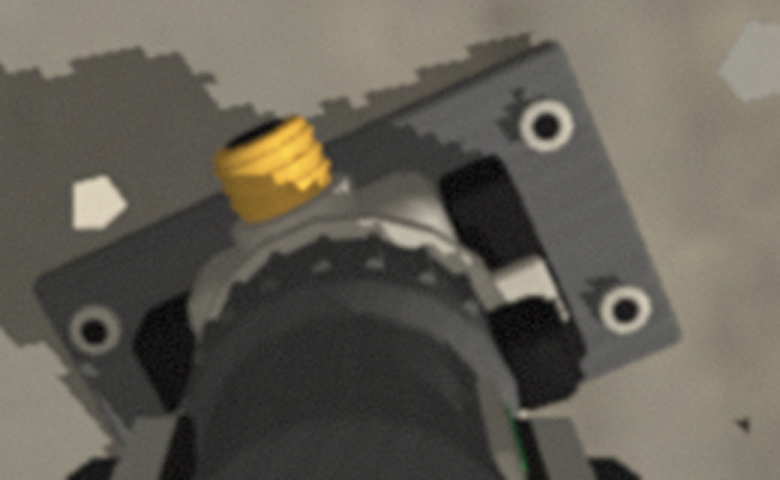

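```bash
python3 -m crank '[[[0,0,0,0,0,-0.01],[0,0,0,0,0,-0.01],[0,0,0,0,0,-0.01],[0,0,0,0,0,-0.01],[0,0,0,0,0,-0.01]]]' 0.1;python3 -m crank '[[[0,0,-0.04,0,0,0],[0,0,-0.1,0,0,0],[0,0,-0.13,0,0,0],[0,0,-0.13,0,0,0],[0,0,-0.13,0,0,0]]]' 0.1; python3 look.py w31; python3 near.py w31 622.5 -66.5 25 97 105; python3 near.py w31 622.5 -66.5 10 108 118
python3 ear.py w31 622.3 -66.5 52 59 28 34 622.3 -66.4 36 28 34
```

```text
time: 36.95
tool_pos: [622.4, -66.3, 69.4]
tcp_rot: [180.0, 0.0, 79.0]
ft_force: [-0.5, -0.2, 0.9]
finger_gap: 76.9
time: 37.58
tool_pos: [622.0, -66.2, 198.5]
tcp_rot: [-179.9, 0.0, 79.0]
ft_force: [0.2, -0.7, -0.9]
finger_gap: 77.0
t 37.58 pos [622.  -66.2 198.5] rot [-1.7995e+02  1.0000e-02  7.9000e+01] gap 77.0 F [ 0.2 -0.7 -0.9] q [-11.  12.  83.  -0.  84.   0.]
97.0 105.0 1980 med [622.7 -62.8 101.3] mec [622.2 -65.3] 18.1
108.0 118.0 201 med [622.4 -64.9 113.5] mec [622.2 -65.6] 4.5
[(0, 19), (5, 21), (10, 25), (15, 24), (20, 15), (175, 18), (180, 23), (185, 17), (190, 19), (195, 11)]
[(15, 9), (20, 23)]
```

View pics/w31.png

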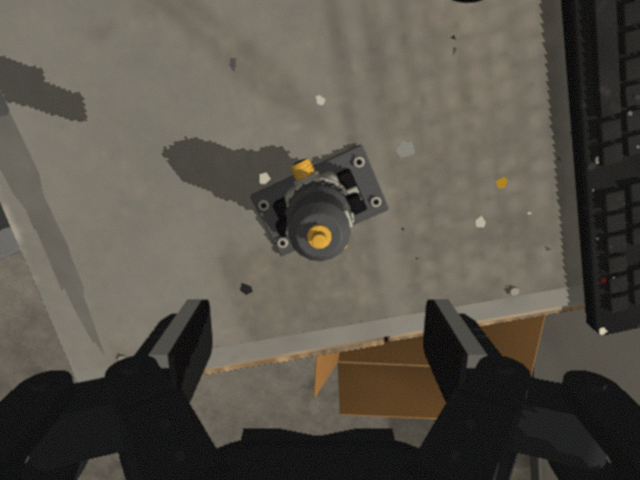

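```bash
python3 -m crank '[[[0.1,0,-0.02,0,0,0],[0.287,-0.056,-0.02,0,0,0],[0.287,-0.056,-0.02,0,0,0],[0.287,-0.056,-0.02,0,0,0],[0.287,-0.056,-0.02,0,0,0],[0.287,-0.056,-0.02,0,0,0],[0.287,-0.056,-0.02,0,0,0],[0.287,-0.056,-0.02,0,0,0]]]'; python3 look.py w32; python3 near.py w32 622.5 226 32 115 123; python3 ear.py w32 622.3 226.2 61 66 33 41 622.5 226.2 42 34.5 41
python3 - <<'E'
from h import *
f=np.load('w32.npz');cv2.imwrite('pics/w32c.png',cv2.resize(f['p'][100:330,200:460],None,fx=2.5,fy=2.5,interpolation=cv2.INTER_CUBIC))
p,d=r.snapshot('scene');cv2.imwrite('pics/s2.png',cv2.resize(p[170:420,190:470],None,fx=2.4,fy=2.4,interpolation=cv2.INTER_CUBIC))
E
```

```text
time: 38.62
tool_pos: [621.3, 224.8, 216.9]
tcp_rot: [-179.8, 0.1, 78.9]
ft_force: [0.0, -0.1, 0.5]
finger_gap: 76.7
t 38.62 pos [621.3 224.8 216.9] rot [-1.798e+02  6.000e-02  7.891e+01] gap 76.7 F [ 0.  -0.1  0.5] q [15. 17. 75.  0. 87. 27.]
115.0 123.0 4053 med [622.4 228.4 119.5] mec [621.7 226.2] 24.8
[(10, 10), (15, 30), (20, 27), (25, 30), (30, 4), (190, 7), (195, 16), (200, 11)]
[(15, 7), (20, 8), (25, 17), (30, 12)]
```

View pics/w32c.png

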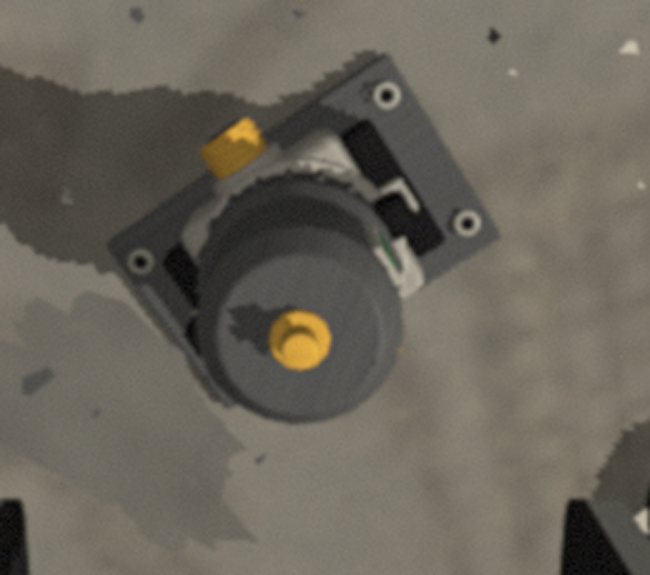

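View pics/s2.png

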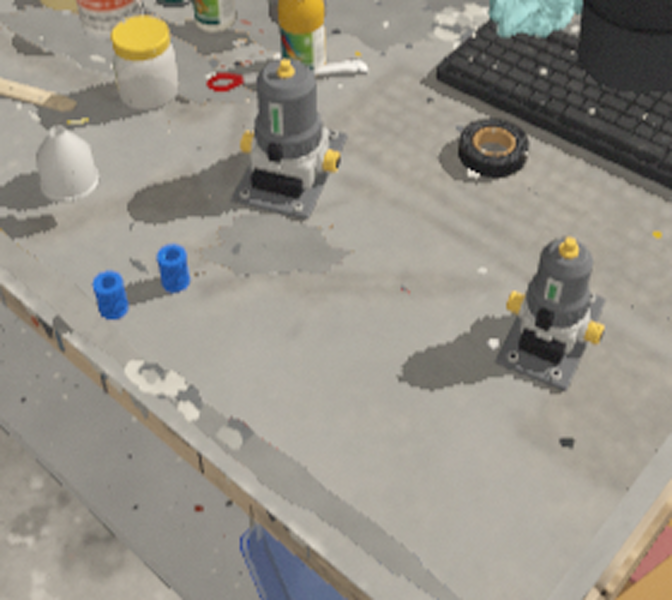

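```bash
python3 -c "
from bench import r
print(r.hand_in())"
```

```text
the job is handed in; nothing more can be done
None
```

I put both filters back together and handed the job in at about 38.6 s of the 125 s allowed. The elements went on first, then the bowls. The gripper was open and clear of everything at hand-in.

- **Elements:** after placing, the large element's top was at 108.6 mm and the small one's at 90.6 mm, so both were seated. Each stood within about 2 mm of its spigot axis.
- **Bowls:** the tops are at 119.5 mm (large) and 101.3 mm (small), so both bowls are down on their shoulders.
- **Large bowl lock:** I turned it about 8° past its stop, pivoting it about 2 mm sideways, then turned it back and re-centred it before letting go. Its ears are about 2° past the tabs.
- **Small bowl lock:** I turned it until the stop was just felt, then eased back about half a degree. Its ears are about 4° past the tabs.
- **Left alone:** the final scene picture shows the cup, jar, tape and both blue look-alikes where they were, and I touched none of them.

**Unconfirmed:** a 1.5 mm test lift of the large bowl met no resistance, so it did not prove the lock holds. I rely on the ear angle and the felt stop for that, and I did no lift test on the small bowl.

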